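# Seat the ferrite yoke and clamp it

### The arm

A 7-joint arm with a two-finger parallel gripper is mounted at the origin on the work surface. World frame = base frame: x ahead of the robot, y to its left, z up, the work surface at z = 0. Lengths are in mm, angles in rad, forces in N, time in s.
With the tool pointing down it reaches from about 400 to 850 mm from the base axis. Payload 4.4 kg.
Tool frame: the origin (TCP) lies at the very end of the fingers, on their centre line; the grasp point (between the pads) lies 19 mm behind it; x points along the fingers, y is the direction in which the jaws open and shut, and the axes are right-handed (so a half turn about x gives the same grasp; the last joint's range is limited). The gripper opens to 94 mm and grips with 3 to 60 N. Pads are 16 mm wide; open, the fingers measure 119 mm over their backs; the gripper's body (75 mm by 177 mm) begins 78 mm behind the grasp point.
Start: joints at [1.281, 0.628, 0.038, 1.517, -0.027, 0.996, -0.02], TCP at [144.287, -633.798, 205.478] pointing down, gripper open.
Joint ranges: [-3.06, 3.06], [-0.37, 2.12], [-1.25, 1.32], [0.18, 2.47], [-1.1, 4.24], [0.23, 1.98], [-2.94, 2.94]. Speed limits (rad/s): [2.57, 2.57, 3.14, 3.14, 3.14, 3.14, 3.14].

### API

Orientations are given as a rotation vector (axis times angle).
In Python, from plant import env gives the robot as it stands.
- The arm moves only by the tool step_arm, never from a script. Its argument "deltas" is one flat list of numbers, 7 for each row, row after row: the shift along the tool's x, y, z in mm, then the turn, a rotation vector about the tool's x, y, z in degrees, then the finger opening in mm, from 0 to 94. A call has exactly 10 rows; each row is the pose to reach, as a shift and turn from the pose commanded when the call began, along the tool's axes at that moment; what a row does not reach only later rows make up. A row lasts 1/12 s, in which the tool goes at most 41.7 mm and 7.16 degrees, less where a joint would pass 70% of its speed; a pose out of reach is approached as far as the arm can. A call with a gripper value outside its range is refused whole. The fingers move at their own pace and stop on an object; "force" is the grip in N (left out, the last holds). Time passes only in rows, so rows that repeat a pose let the fingers close, or fill a call up. It gives the time, the measured TCP pose, the force and the opening at its end, in the units of the state.
- env.state(): the state, without advancing time (a new reading comes with each control period).
- env.grab_frame(name): name is "scene" or "top" or "wrist"; returns a dict with "frame" (420x560x3 uint8, blue, green, red), "camera_matrix" (3x3 intrinsics, pixels), "rvec" (rotation vector, rad) and "tvec" (3), from world to camera coordinates, as OpenCV has them; the wrist camera has in their place "T_tool_cam" (4x4, takes a point from camera to tool coordinates, whose origin is the TCP and whose axes are the tool frame's). Camera axes: x right, y down, z forward; pixel columns grow to the right and rows downward; lengths in mm; the calibration is good to about 2 mm. A picture is of the moment at which its call begins: read the wrist's pose just before it. There is no depth.
- env.finish_job(): hands the job in, once; it reports no verdict.
Trained networks look in a picture, given as the dict that the camera call returned (one of the last four; its "shot" number tells which), for a name from the list of things; names that differ only in an ending like _2 or _b are one class to them, and where a whole thing is asked for, a point or a joint stands for the part that bears it (a point fixed in the world has none). Each returns a list of dicts, best first, with "conf" (0 to 1); they miss things now and then, are a little off and sometimes report something else, mostly with a low value. They report only what shows in the picture. A call takes as long as a camera call. They do not tell look-alikes from the thing itself.
- env.outline_of(label, picture): "pixels" (420x560 bool, what is visible of it) and "centre" ([column, row] in pixels, amid what is visible of it).
The state is a dict: "t": time; "qpos": joint angles; "qd": joint speeds; "joint_torque": joint torques, N m; "tool_pos": TCP position; "orientation": TCP orientation; "force": force on the tool from outside, world axes, zero at the start; "torque": the same for the moment, N m; "grip_width": finger opening in mm.
Only numpy, scipy, OpenCV 4.12 (cv2) and the standard library are available. Lean on these libraries where they do the work, as an engineer would, in place of code of your own. Each camera call takes 0.05 s, during which the arm holds its last target.

### The job

Put the dark ferrite yoke bar across the two poles of the demonstration transformer, centred between its guides, and press it down past the spring plungers until you feel it stop hard on both pole faces, pushing it home with about 20 N. Only then swing the hinged clamp strap over it and press its red bar fully down. Ferrite is brittle, so never press it with more than about 30 N, never push the yoke down with the clamp, and leave the aluminium bar and the other things on the bench where they are.

Things in the scene. Friction and masses are not known exactly. Their poses are not given: they have to be found in the camera images.
- yoke_center (a point): Centre (half-way up, 14 mm over its underside) of the loose yoke: a dark grey, nearly black ferrite bar, 22 mm (its x) by 120 mm (its y, the long axis) by 28 mm tall (z), about 0.35 kg, edges rounded by 2 mm. Lies flat on the table at the start. Either end may go to either side.
- core: The fixed dark ferrite U-core; origin on the table under its middle. Its limbs end in copper-plated pole faces (24 x 24 mm) 42 mm to either side along y. Screws set both to one height, 70 to 82 mm over the table, which is not measured: find it by feel. The plates are sprung: they give 2 mm under 2 to 8 N, then stop hard (fully home). Home, the yoke's centre is 12 to 14 mm above the faces.
- slot (a point): Point in the transformer's slot midway between the poles, always 80 mm over the table, x across the slot, y along it towards the clamp's hinge, z up; the guides, plungers and hinge are placed from it.
- guide_mouth (a point): Centre of the guides' mouth, 32 mm above slot, same axes. At each pole two yellow cheeks, 26 mm long in y, stand 26 mm apart across the slot, up to about 15 mm above slot, then flare to a mouth about 45 mm wide. Between the poles, 29 mm to either side of the middle along y, nothing is beside the yoke, so fingers may go down there to the coils.
- nose_level (a point): Point on the same axis 10 mm above slot, level with four spring plungers in the cheeks (round steel noses, radius 8 mm), each 1.5 mm in the yoke's way. A yoke put down lightly stops on them 13 to 26 mm too high, its underside about 15 mm above slot; a push of 8 to 20 N takes it past, then it slides on against their drag (4 to 7 N, can hold it part-way) to the poles; 20 N in all on the yoke presses it home.
- hinge (a point): Middle of the clamp's hinge axis, 95 mm along +y of slot and 39 mm above it; the hinge axis is the x axis of slot. Two steel plates (15 mm to either side) carry it, up to 8 mm above it.
- clamp_bar (a point): Middle of the red round cross-bar (14 mm diameter, 70 mm long along the hinge axis) at the free end of the clamp strap, 190 mm from the hinge axis. The strap is a steel bar 20 mm wide and 6 mm thick. Closed, the bar lies 95 mm along -y of slot and 39 mm above it, over a steel rest post; the closed strap stops hard.
- clamp (a joint): Angle of the clamp (rad): 0 closed, level over the yoke; 1.57 upright; starts at 1.75 to 2.15, leaning back away from the yoke. The hinge is stiff: it stays where left and takes 1 to 4 N at the bar to move. A sprung black pad under the strap's middle (face 29 mm below it, gives 22 mm under 0.2 to 2.2 N) holds a seated yoke; a yoke left on the plungers blocks it.
- dummy_center (a point): Centre of a bright aluminium bar of the yoke's very size (22 x 120 x 28 mm), 0.2 kg, lying near the yoke; not to be used or moved.
- meter: Yellow hand multimeter lying flat, 90 x 170 x 35 mm; origin centre of underside. Leave alone.
- magnet: Red and blue bar magnet, 20 x 100 x 12 mm; origin centre of underside. Leave alone.
- coil: Upright spare copper coil, a ring 68 mm wide and 45 mm tall; origin centre of underside. Leave alone.
- weight: Brass weight, 40 mm wide, 55 mm tall; origin centre of underside. Leave alone.
- compass: Round brass compass, 60 mm wide, 14 mm tall; origin centre of underside. Leave alone.
- transformer: The transformer, fixed to the table: wooden base 110 x 250 x 15 mm, carrying the U-core with a coil on each limb (red and blue flanges of radius 28.5 mm, tops 58 mm over the table), steel hinge plates and rest post at its ends, up to 127 mm over the table; origin at the centre of its base's underside (80 mm below slot), same axes.
- yoke: The yoke; origin at the centre of its underside, same axes as yoke_center.
There are look-alikes about, which are no part of the job. Of the things that look like the yoke, the largest one is meant.

How it is judged (in metres and radians):
On the way, in this order (a step that is already met when the one before it is completed fails the run):
1. the yoke sits fully home and is pressed firmly on both pole faces (over 9 N on the faces) while the clamp is still up (z of yoke_center in the frame of slot below 0.018 m and x of yoke_center in the frame of slot between -0.004 and 0.004 m and y of yoke_center in the frame of slot between -0.009 and 0.009 m and angle between the y axis of yoke_center and the y axis of slot, either way round below 0.06 rad and angle between yoke_center's own z axis and vertical below 0.025 rad and value of joint clamp above 0.7 rad and contact force between yoke and core above 9 N), for 0.05 s.
2. the clamp is fully closed over the seated yoke (z of yoke_center in the frame of slot below 0.018 m and x of yoke_center in the frame of slot between -0.004 and 0.004 m and y of yoke_center in the frame of slot between -0.009 and 0.009 m and angle between the y axis of yoke_center and the y axis of slot, either way round below 0.06 rad and angle between yoke_center's own z axis and vertical below 0.025 rad and contact force between yoke and core above 0.5 N and value of joint clamp below 0.06 rad), for 0.2 s.
At the end, for the whole second after the job is handed in: The yoke rests, still, fully down with its weight on the pole faces (at least 0.5 N; centre no more than 18 mm above slot, within 4 mm across and 9 mm along it, turned less than 0.06 rad, tilted less than 0.025 rad) and the clamp is closed over it to within 0.06 rad (all of step 2 and linear speed of yoke below 0.01 m/s); the robot touches nothing.
It fails at once if the yoke is pressed on the pole faces with more than 35 N (contact force between yoke and core above 35 N).
It fails at once if the clamp presses on the yoke with more than 12 N (contact force between yoke and clamp above 12 N).
It fails at once if the aluminium bar or another bystander is moved by more than 15 mm (distance of any of dummy_center, meter, magnet, coil, weight, compass from where it was at the start of the episode above 0.015 m).
It also fails if it takes over 72 s, if anything falls off the work surface, if the arm or the gripper's body presses on something with over 40 N, if the wrist force passes 120 N, or if a joint passes its speed limit or range.

## Working session

There is one attempt and no reset: what is moved stays moved. The work goes in short steps, Python scripts to look and compute and a tool call to move; the robot and the scene stay as the last step left them, time stands still between calls to the robot, and variables do not carry over. Pictures are saved under pics/ and viewed, and the job is handed in when it is done.

Besides the shell and the picture viewer there is one more tool, called after "Request:" as name(argument=value, ...), one argument or row to a line, values as JSON. step_arm: Moves the arm, as the interface text tells. Its arguments: {"type":"object","properties":{"deltas":{"type":"array"},"force":{"type":"number"}},"required":["deltas"]}

```bash
ls; mkdir -p pics; cat > h.py <<'E'
import numpy as np, cv2
from plant import env
from scipy.spatial.transform import Rotation as R
def save(f,n,scale=1.0):
    im=f["frame"]
    if scale!=1: im=cv2.resize(im,None,fx=scale,fy=scale)
    cv2.imwrite("pics/"+n,im)
def ray(f,uv,st=None):
    K=np.array(f["camera_matrix"],float)
    d=np.linalg.inv(K)@np.array([uv[0],uv[1],1.0])
    if "rvec" in f and f["rvec"] is not None:
        Rm=cv2.Rodrigues(np.array(f["rvec"],float))[0]; t=np.array(f["tvec"],float).ravel()
        return -Rm.T@t, Rm.T@d
    T=np.array(f["T_tool_cam"]); Rt=R.from_rotvec(st["orientation"]).as_matrix()
    return Rt@T[:3,3]+np.array(st["tool_pos"]), Rt@T[:3,:3]@d
def at_z(f,uv,z,st=None):
    o,d=ray(f,uv,st); return o+d*(z-o[2])/d[2]
def proj(f,p,st=None):
    K=np.array(f["camera_matrix"],float)
    if "rvec" in f and f["rvec"] is not None:
        return cv2.projectPoints(np.array(p,float).reshape(-1,1,3),np.array(f["rvec"],float),np.array(f["tvec"],float),K,None)[0].reshape(-1,2)
    T=np.array(f["T_tool_cam"]); Rt=R.from_rotvec(st["orientation"]).as_matrix()
    q=(np.array(p,float).reshape(-1,3)-np.array(st["tool_pos"]))@Rt
    q=(q-T[:3,3])@T[:3,:3]; q=q@K.T
    return q[:,:2]/q[:,2:]
E
python3 - <<'E'
from h import *
np.set_printoptions(precision=3,suppress=True)
s=env.state(); print(s)
for n in("scene","top","wrist"):
    f=env.grab_frame(n); save(f,n+"0.png",1.4); print(n,[ (k,v) for k,v in f.items() if k!="frame"])
    if n!="wrist": print(ray(f,(280,210)))
E
```

```text
pics
{'t': 0.0, 'qpos': array([ 1.281,  0.629,  0.038,  1.518, -0.027,  0.996, -0.02 ]), 'qd': array([ 0.001,  0.   ,  0.001,  0.002, -0.001, -0.001,  0.001]), 'joint_torque': array([ -0.   , -54.973,   1.143, -18.663,  -0.052,   0.024,   0.   ]), 'tool_pos': array([ 144.129, -633.152,  204.573]), 'orientation': array([ 2.104,  0.238, -2.104]), 'force': array([ 0.676, -0.404, -0.567]), 'torque': array([-0.02 , -0.032,  0.033]), 'grip_width': 93.95601646484377}
scene [('camera_matrix', array([[395.315,   0.   , 272.317],
       [  0.   , 395.315, 216.892],
       [  0.   ,   0.   ,   1.   ]])), ('rvec', array([ 2.   ,  1.01 , -0.524])), ('tvec', array([-320.158, -162.668, 1262.906])), ('shot', 1)]
(array([1095.088, -405.901,  599.934]), array([-0.653,  0.503, -0.566]))
top [('camera_matrix', array([[456.142,   0.   , 282.484],
       [  0.   , 456.142, 210.569],
       [  0.   ,   0.   ,   1.   ]])), ('rvec', array([ 2.15 , -2.097,  0.209])), ('tvec', array([ 10.813, 518.425, 993.082])), ('shot', 2)]
(array([ 320.201,   27.029, 1073.235]), array([ 0.191,  0.003, -0.982]))
wrist [('camera_matrix', array([[358.318,   0.   , 280.193],
       [  0.   , 358.318, 205.688],
       [  0.   ,   0.   ,   1.   ]])), ('T_tool_cam', array([[  -0.001,   -0.281,    0.96 , -181.286],
       [   1.   ,   -0.002,    0.001,    1.169],
       [   0.001,    0.96 ,    0.281,  -82.559],
       [   0.   ,    0.   ,    0.   ,    1.   ]])), ('shot', 3)]
```

View pics/scene0.png

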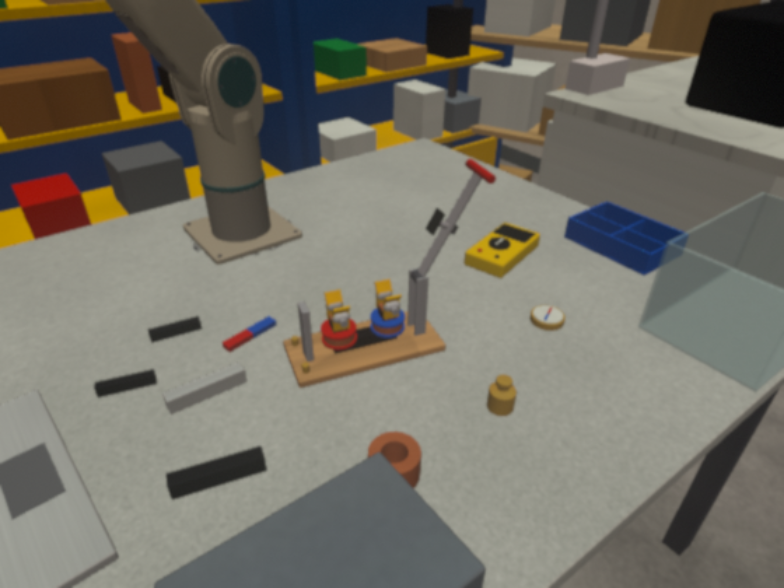

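View pics/top0.png

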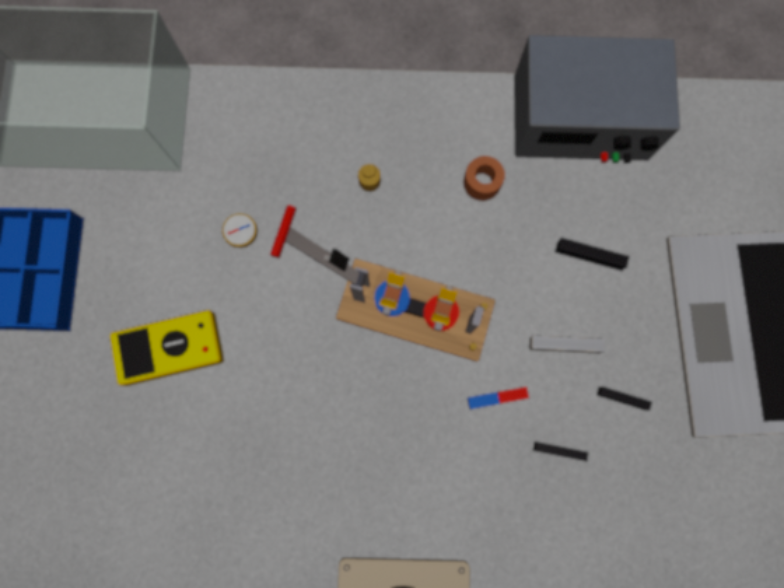

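View pics/wrist0.png

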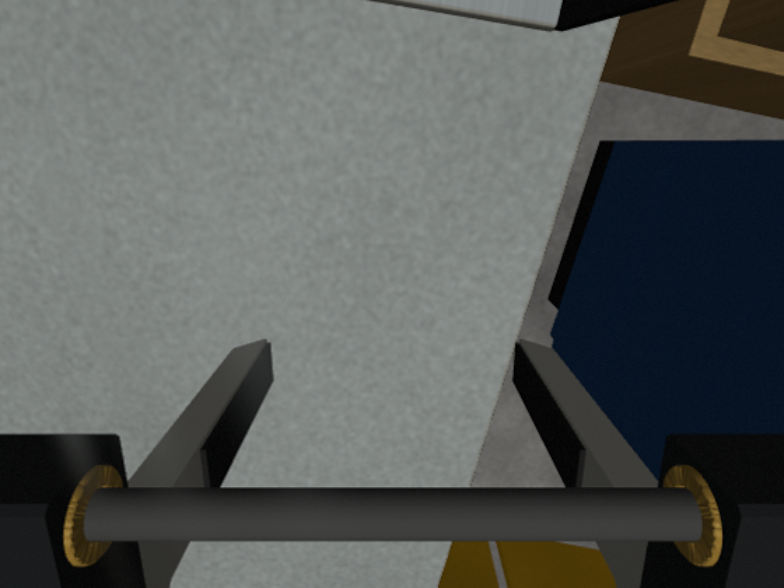

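The pictures show three dark bars. In the scaled top view they are at (592,254), the largest, and at (624,398) and (560,451), both smaller. The aluminium bar is at (567,343). I'll measure all of them and enlarge the largest.

```bash
python3 - <<'E'
from h import *
np.set_printoptions(precision=1,suppress=True)
f=env.grab_frame("top"); g=env.grab_frame("scene")
np.save("top.npy",f,allow_pickle=True); np.save("scene.npy",g,allow_pickle=True)
o={}
for lab,z in(("yoke",28),("dummy_center",28),("transformer",15),("core",76),("clamp",100),("meter",35),("magnet",12),("coil",45),("weight",55),("compass",14)):
    for nm,p in(("top",f),("scene",g)):
        for d in env.outline_of(lab,p):
            m=d["pixels"].astype(np.uint8)
            c=max(cv2.findContours(m,0,2)[0],key=cv2.contourArea)
            r=cv2.minAreaRect(c); b=cv2.boxPoints(r)
            w=np.array([at_z(p,q,z)[:2] for q in b])
            print(lab,nm,round(d["conf"],2),np.array(d["centre"]),at_z(p,d["centre"],z)[:2], np.linalg.norm(w[1]-w[0]).round(1),np.linalg.norm(w[2]-w[1]).round(1), w.ravel() if nm=="top" else "")
            o[(lab,nm,d["conf"])]=m
im=f["frame"]
c=cv2.resize(im[140:350,230:480],None,fx=3,fy=3,interpolation=cv2.INTER_CUBIC); cv2.imwrite("pics/topc.png",c)
c=cv2.resize(g["frame"][100:290,180:370],None,fx=3,fy=3,interpolation=cv2.INTER_CUBIC); cv2.imwrite("pics/scc.png",c)
E
```

```text
yoke top 0.7 [446.1 286.3] [ 357.  -351.3] 22.6 90.3 [ 363.1 -303.9  384.5 -311.3  359.5 -398.1  338.3 -390.4]
yoke top 0.69 [422.3 181.8] [ 600.2 -305.5] 34.0 126.3 [ 601.4 -240.2  634.1 -249.5  602.6 -371.8  570.3 -361.8]
yoke top 0.48 [400.2 323.5] [ 272.4 -245.1] 15.1 87.0 [ 275.7 -200.7  290.5 -203.9  275.8 -289.7  261.1 -286.2]
yoke scene 0.94 [ 87.1 274.1] [ 384.  -361.9] 85.9 39.9 
yoke scene 0.86 [124.3 236.2] [ 304.8 -255.8] 84.8 44.2 
yoke scene 0.59 [323.  156.4] [277.4 393. ] 619.0 154.4 
dummy_center top 0.82 [405.3 245.2] [ 448.3 -261.1] 24.7 123.0 [ 436.3 -197.1  460.9 -198.6  458.5 -321.6  433.9 -319.6]
dummy_center scene 0.9 [145.7 275. ] [ 458.9 -265. ] 124.9 55.6 
transformer top 0.58 [288.6 213. ] [519.2   9.3] 146.3 409.1 [ 544.4  266.8  681.3  215.3  516.2 -159.1  386.8 -100.3]
transformer top 0.24 [349.  125.9] [ 740.4 -134.1] 83.7 76.1 [ 735.8  -70.3  797.6 -126.8  742.7 -179.6  682.1 -123. ]
transformer scene 0.76 [273.  236.6] [499.4  32.3] 987.5 569.3 
core top 0.8 [299.5 218.5] [495.9 -14.2] 25.7 28.0 [485.1   8.4 510.2   2.8 504.  -24.6 478.9 -18.8]
core
[... 720 characters left out ...]
40.4] [ 369.7 -160.9] 100.7 34.7 
coil top 0.93 [349.  125.3] [ 730.  -129.5] 80.2 66.5 [ 703.6  -73.4  776.4 -107.1  746.5 -166.5  674.4 -132.2]
coil scene 0.94 [284.4 320.5] [ 734.1 -115.7] 60.0 86.2 
weight top 0.61 [264.4 128.1] [713.6  71.4] 35.5 47.3 [740.7  92.2 741.7  56.7 694.4  55.3 693.5  90.5]
weight scene 0.76 [359.3 283.2] [754.7  50. ] 81.7 38.3 
weight scene 0.54 [152.6 335.4] [ 634.5 -317.6] 116.0 43.2 
compass top 0.65 [172.2 164.3] [631.3 292.1] 55.5 60.0 [658.8 325.9 660.3 270.4 600.4 266.4 599.  321.4]
compass top 0.23 [287.5 216.5] [510.9  11.7] 146.3 409.9 [ 546.1  268.   682.9  215.9  515.6 -158.3  386.4  -99. ]
compass scene 0.56 [392.2 225. ] [636.9 298. ] 55.6 63.7
```

View pics/topc.png

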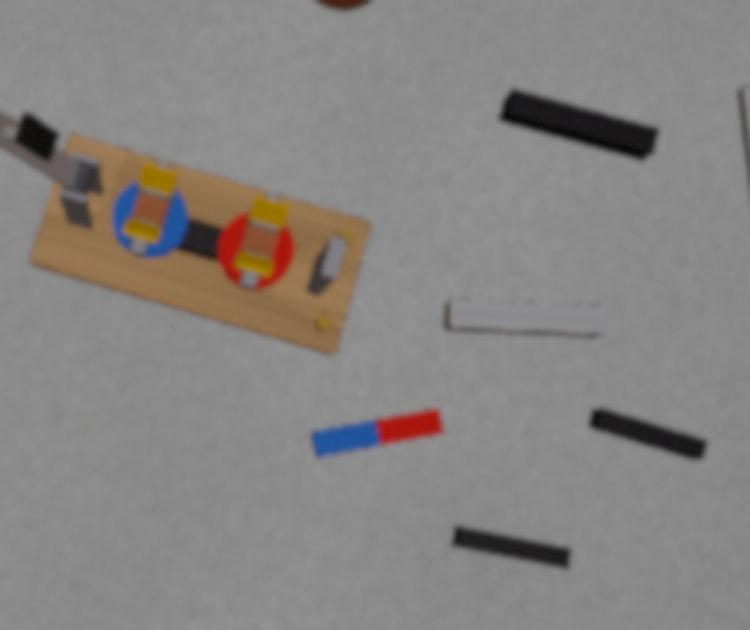

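View pics/scc.png

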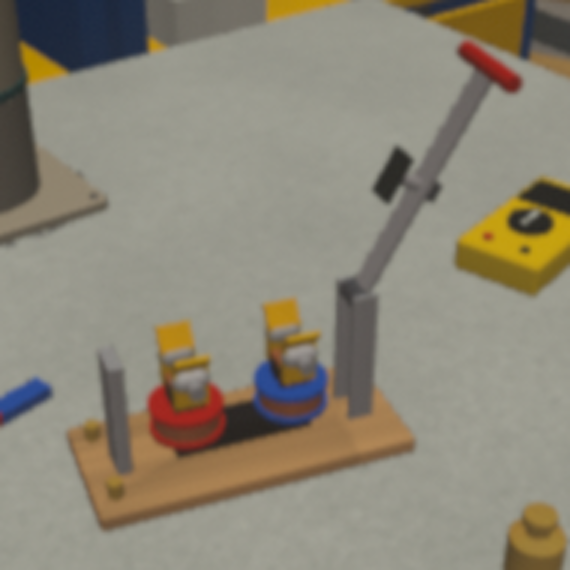

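The enlarged crop confirms it. The bar at about (422,182) in the unscaled top view is 120 mm long, while the other two dark bars are about 88 mm, so that one is the yoke. Next I fit the base and the yoke.

```bash
cat >> h.py <<'E'
from scipy.optimize import least_squares
def fitrect(f,pts,L,W,z,st=None):
    "pts corners pixel in order; fit (x,y,yaw) of LxW rect at z; first edge along long axis"
    w=np.array([at_z(f,p,z,st)[:2] for p in pts]); return w
def hullmask(f,pts,st=None):
    q=proj(f,pts,st); h=cv2.convexHull(q.astype(np.float32)); return h.reshape(-1,2)
def box(x,y,yaw,lx,ly,z0,z1):
    c,s=np.cos(yaw),np.sin(yaw)
    return np.array([[x+c*a*lx/2-s*b*ly/2,y+s*a*lx/2+c*b*ly/2,z] for a in(-1,1) for b in(-1,1) for z in(z0,z1)])
def fitbox(views,lx,ly,z0,z1,x0):
    "views: list of (frame, state, contour pixels Nx2). min signed dist of contour pts to projected hull"
    def res(p):
        r=[]
        for f,st,c in views:
            h=hullmask(f,box(p[0],p[1],p[2],lx,ly,z0,z1),st).reshape(-1,1,2).astype(np.float32)
            r+= [cv2.pointPolygonTest(h,(float(a),float(b)),True) for a,b in c]
        return r
    return least_squares(res,x0,x_scale=[1,1,.02],diff_step=1e-4,loss="soft_l1")
E
python3 - <<'E'
from h import *
np.set_printoptions(precision=2,suppress=True)
f=np.load("top.npy",allow_pickle=True).item(); g=np.load("scene.npy",allow_pickle=True).item()
c=np.array([(68,132),(372,220),(335,353),(30,263)])/3+[230,140]
w=np.array([at_z(f,p,15)[:2] for p in c]); print(w, w.mean(0), np.linalg.norm(np.roll(w,-1,0)-w,axis=1))
d=(w[0]+w[3]-w[1]-w[2]); print("yaw of +y", np.degrees(np.arctan2(d[1],d[0])))
# yoke dark threshold
def dark(f,x0,x1,y0,y1):
    im=cv2.cvtColor(f["frame"],cv2.COLOR_BGR2GRAY)[y0:y1,x0:x1]
    m=(im<75).astype(np.uint8); cs=cv2.findContours(m,0,cv2.CHAIN_APPROX_NONE)[0]
    k=max(cs,key=cv2.contourArea); print(cv2.contourArea(k)); return k.reshape(-1,2)+[x0,y0]
a=dark(f,385,460,160,205); b=dark(g,110,200,310,360)
print(a.min(0),a.max(0),b.min(0),b.max(0))
for v in ([(f,None,a)],[(g,None,b)],[(f,None,a),(g,None,b)]):
    r=fitbox(v,22,120,0,28,[602,-305,np.radians(-15)]); print(r.x[:2],np.degrees(r.x[2]),np.sqrt(np.mean(r.fun**2)))
E
```

```text
[[ 587.41   96.63]
 [ 522.42 -145.26]
 [ 417.04 -116.1 ]
 [ 481.25  122.4 ]] [502.03 -10.58] [250.47 109.34 246.99 109.24]
yaw of +y 74.94549561206765
489.0
1161.5
[397 170] [448 192] [119 320] [189 355]
[ 605.43 -309.15] -13.36453340363631 1.4208191951054598
[ 604.84 -307.97] -14.40165680948469 1.5783306205645866
[ 605.19 -308.16] -14.025156697501366 1.5169680431735943
```

```bash
cat >> h.py <<'E'
def tool_R(yawy):  # tool x down, tool y at world angle yawy
    x=np.array([0,0,-1.]); y=np.array([np.cos(yawy),np.sin(yawy),0]); return np.c_[x,y,np.cross(x,y)]
def delta(st,pos,Rt):
    "from state to pose: shift in tool axes mm, rotvec deg"
    R0=R.from_rotvec(st["orientation"]).as_matrix()
    return R0.T@(np.array(pos)-st["tool_pos"]), np.degrees(R.from_matrix(R0.T@Rt).as_rotvec())
E
python3 - <<'E'
from h import *
np.set_printoptions(precision=2,suppress=True)
s=env.state(); print(R.from_rotvec(s["orientation"]).as_matrix())
for y in(-14,166):
  for p in((220,-430,205),(595,-306,205)): print(y,*delta(s,p,tool_R(np.radians(y))))
E
```

```text
[[ 0.    0.22 -0.98]
 [ 0.   -0.98 -0.22]
 [-1.    0.   -0.  ]]
-14 [   0.48 -181.92 -119.05] [-63.18  -0.    -0.  ]
-14 [   0.5  -219.61 -512.22] [-63.18  -0.    -0.  ]
166 [   0.48 -181.92 -119.05] [116.82  -0.     0.  ]
166 [   0.5  -219.61 -512.22] [116.82  -0.     0.  ]
```

Request:
step_arm(
  deltas=[0,-36,-24,-7,0,0,94,0,-72,-48,-14,0,0,94,0,-108,-72,-21,0,0,94,0,-144,-96,-28,0,0,94,0,-182,-119,-35,0,0,94,0,-186,-159,-42,0,0,94,0,-190,-200,-49,0,0,94,0,-194,-240,-56,0,0,94,0,-198,-280,-63,0,0,94,0,-202,-320,-63,0,0,94],
  force=10,
)

```text
t: 2.08
tool_pos: [413.2, -365.1, 205.9]
orientation: [1.386, 1.084, -1.385]
force: [-0.5, -1.5, -0.8]
grip_width: 94.0
```

```bash
python3 - <<'E'
from h import *
np.set_printoptions(precision=2,suppress=True)
s=env.state(); print(s["t"],s["tool_pos"],s["qpos"])
print(*delta(s,(600,-308,205),tool_R(np.radians(-14))))
E
```

```text
2.0833 [ 413.18 -365.09  205.89] [ 0.87  0.5  -0.29  1.79  0.18  0.88  0.26]
[   0.97  167.64 -100.29] [ 0.1   0.02 -0.04]
```

Request:
step_arm(
  deltas=[0,35,-20,0,0,0,94,0,70,-40,0,0,0,94,0,105,-60,0,0,0,94,0,140,-80,0,0,0,94,0,168,-100,0,0,0,94,0,168,-100,0,0,0,94,0,168,-100,0,0,0,94,0,168,-100,0,0,0,94,0,168,-100,0,0,0,94,0,168,-100,0,0,0,94],
)

```text
t: 2.92
tool_pos: [597.4, -311.5, 205.7]
orientation: [1.39, 1.08, -1.392]
force: [0.0, -0.6, -0.1]
grip_width: 93.8
```

```bash
python3 - <<'E'
from h import *
np.set_printoptions(precision=2,suppress=True)
s=env.state(); print(s["t"],s["tool_pos"],s["qpos"],s["force"])
w=env.grab_frame("wrist"); save(w,"w1.png",1.4)
im=cv2.cvtColor(w["frame"],cv2.COLOR_BGR2GRAY)
q=proj(w,box(605,-308,np.radians(-14),22,120,0,28),s); print(q)
for o in env.outline_of("yoke",w):
    m=o["pixels"].astype(np.uint8);k=max(cv2.findContours(m,0,1)[0],key=cv2.contourArea).reshape(-1,2)
    print(o["conf"],o["centre"],k.min(0),k.max(0))
x0,y0=(q.min(0)-25).astype(int);x1,y1=(q.max(0)+25).astype(int)
m=np.zeros_like(im);m[y0:y1,x0:x1]=im[y0:y1,x0:x1]<60
k=max(cv2.findContours(m,0,cv2.CHAIN_APPROX_NONE)[0],key=cv2.contourArea).reshape(-1,2);print(cv2.contourArea(k),k.min(0),k.max(0))
r=fitbox([(w,s,k)],22,120,0,28,[605,-308,np.radians(-14)]); print(r.x[:2],np.degrees(r.x[2]),np.sqrt(np.mean(r.fun**2)))
v=w["frame"].copy()
cv2.polylines(v,[hullmask(w,box(*r.x,22,120,0,28),s).astype(int).reshape(-1,1,2)],True,(0,255,0),1)
cv2.imwrite("pics/w1o.png",cv2.resize(v,None,fx=1.4,fy=1.4))
E
```

```text
2.9167 [ 597.38 -311.54  205.71] [ 0.59  0.68 -0.27  1.44  0.19  1.06  0.03] [ 0.04 -0.59 -0.08]
[[275.78 224.08]
 [275.49 232.8 ]
 [274.61 115.99]
 [274.2  117.25]
 [295.02 223.95]
 [296.08 232.67]
 [295.59 115.85]
 [296.8  117.09]]
0.8 [94.9, 265.7] [ 77 230] [106 304]
0.63 [286.0, 176.1] [276 119] [299 236]
2314.0 [277 119] [298 235]
[ 605.58 -311.51] -14.650295311240889 0.7505993591712271
```

View pics/w1o.png

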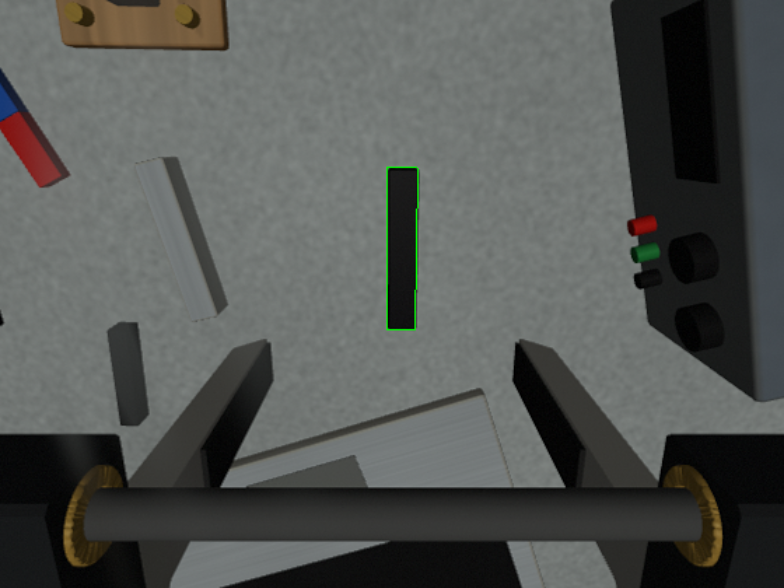

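The green fit hugs the dark bar at about (402,248) in the scaled view, sized 22 x 120 mm. The yoke is at (605.5, -311), yaw -14.6°. Now I descend.

```bash
python3 - <<'E'
from h import *
np.set_printoptions(precision=2,suppress=True)
s=env.state(); print(*delta(s,(605.5,-311,4),tool_R(np.radians(-14.6))), s["tool_pos"],s["t"])
E
```

```text
[201.86   7.36  -2.19] [ 0.32  0.04 -0.  ] [ 597.85 -311.18  205.86] 3.0167
```

Request:
step_arm(
  deltas=[25,4,-1,0,0,0,94,60,7,-2,0,0,0,94,95,7,-2,0,0,0,94,130,7,-2,0,0,0,94,155,7,-2,0,0,0,94,170,7,-2,0,0,0,94,185,7,-2,0,0,0,94,185,7,-2,0,0,0,94,185,7,-2,0,0,0,94,185,7,-2,0,0,0,94],
)

```text
t: 3.85
tool_pos: [607.1, -310.4, 21.9]
orientation: [1.39, 1.079, -1.388]
force: [0.0, 0.8, 0.2]
grip_width: 93.7
```

```bash
python3 - <<'E'
from h import *
np.set_printoptions(precision=2,suppress=True)
for i in range(3):
    s=env.state(); print(*delta(s,(605.5,-311,4),tool_R(np.radians(-14.6))), s["tool_pos"],s["t"])
    w=env.grab_frame("wrist")
save(w,"w2.png",1.4)
E
```

```text
[17.86 -1.44  0.95] [ 0.4   0.02 -0.13] [ 607.09 -310.41   21.87] 3.85
[18.17 -1.67  1.02] [ 0.41  0.02 -0.17] [ 607.32 -310.4    22.18] 3.9
[18.24 -1.65  1.04] [ 0.41  0.03 -0.17] [ 607.31 -310.38   22.25] 3.95
```

View pics/w2.png

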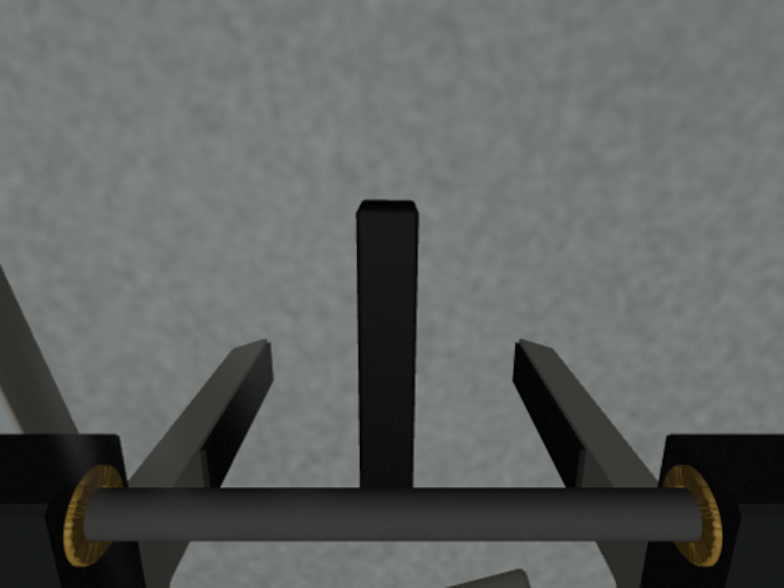

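The yoke lies upright in the image between the open jaws. Its far end is at about (388,207) in the scaled view. I'll check the along-axis offset from that end.

```bash
python3 - <<'E'
from h import *
np.set_printoptions(precision=2,suppress=True)
s=env.state(); w=env.grab_frame("wrist")
im=cv2.cvtColor(w["frame"],cv2.COLOR_BGR2GRAY)
print(im[138:160,277]);print(im[280,245:310])
print(im[180,245:310])
for uv,z in (((277,152.5),28),((277,143.5),14),((277,280),28)):
    p=at_z(w,uv,z,s); Rt=R.from_rotvec(s["orientation"]).as_matrix(); print(uv,p,Rt.T@(p-s["tool_pos"]))
for row in (180,280):
    x=np.where(im[row,245:310]<60)[0]+245; 
    for u in (x.min()-.0,x.max()+1.0): p=at_z(w,(u,row),27,s);print(row,u,(Rt.T@(p-s["tool_pos"])))
E
```

```text
[124 124 125 129 107  40   3   0   2   7   5   8  12  18  25  23  25  24
  25  25  23  25]
[119 119 120 121 122 122 124 124 123 123 112  50   4  11  18  20  16  19
  16  18  16  17  16  18  19  19  19  18  21  18  20  20  17  17  17  17
  21  18  19  20  18  17  16  18  16  17  18  18  17  14   5  70 130 129
 128 130 127 128 128 125 124 123 122 123 124]
[126 126 127 128 127 126 123 123 123 109  23   8  12  20  26  25  25  23
  24  24  23  23  22  23  23  22  23  22  24  25  22  24  24  26  23  24
  23  22  25  24  24  22  22  22  23  24  23  23  26  26  23  17   7  48
 102 121 117 118 117 119 119 119 120 122 122]
(277, 152.5) [ 620.41 -255.03   28.  ] [ -5.9   -0.7  -56.86]
(277, 143.5) [ 621.03 -252.36   14.  ] [  8.1   -0.79 -59.61]
(277, 280) [ 603.19 -322.09   28.  ] [-5.86 -0.97 12.37]
180 255.0 [ -4.92 -11.82 -42.94]
180 299.0 [ -4.86  10.3  -42.89]
280 256.0 [ -4.89 -12.45  12.87]
280 296.0 [-4.83  9.42 12.94]
```

Request:
step_arm(
  deltas=[9,-1,0,0,0,0,94,18,-1,0,0,0,0,94,18,-1,0,0,0,0,94,18,-1,0,0,0,0,40,18,-1,0,0,0,0,20,18,-1,0,0,0,0,10,18,-1,0,0,0,0,10,18,-1,0,0,0,0,10,18,-1,0,0,0,0,10,18,-1,0,0,0,0,10],
  force=50,
)

```text
t: 4.88
tool_pos: [605.2, -309.6, 2.6]
orientation: [1.389, 1.082, -1.389]
force: [-0.6, 1.2, 0.9]
grip_width: 50.8
```

Request:
step_arm(
  deltas=[0,0,0,0,0,0,10,0,0,0,0,0,0,10,0,0,0,0,0,0,10,0,0,0,0,0,0,10,0,0,0,0,0,0,10,0,0,0,0,0,0,10,0,0,0,0,0,0,10,0,0,0,0,0,0,10,0,0,0,0,0,0,10,0,0,0,0,0,0,10],
)

```text
t: 5.72
tool_pos: [605.2, -309.6, 2.5]
orientation: [1.389, 1.082, -1.389]
force: [-0.1, 0.6, -0.2]
grip_width: 21.4
```

Request:
step_arm(
  deltas=[-40,0,0,0,0,0,10,-80,0,0,0,0,0,10,-120,0,0,0,0,0,10,-135,-14,-35,0,0,0,10,-150,-28,-70,0,0,0,10,-165,-42,-104,0,0,0,10,-180,-57,-139,0,0,0,10,-190,-71,-174,0,0,0,10,-197,-86,-208,0,0,0,10,-197,-100,-243,0,0,0,10],
)

```text
t: 6.55
tool_pos: [567.4, -47.9, 200.7]
orientation: [1.39, 1.08, -1.388]
force: [1.3, 0.0, -2.4]
grip_width: 21.7
```

```bash
python3 - <<'E'
from h import *
np.set_printoptions(precision=2,suppress=True)
g=env.grab_frame("scene"); 
s=env.state(); print(s["t"],s["tool_pos"],s["qpos"],s["force"],s["grip_width"])
w=env.grab_frame("wrist"); save(w,"w3.png",1.4);save(g,"s3.png",1.4)
np.save("w3.npy",(w,s),allow_pickle=True)
E
```

```text
6.6 [565.92 -36.32 200.31] [ 0.21  0.53 -0.29  1.75  0.17  0.89 -0.39] [-3.27  7.48 -4.12] 21.687028920503078
```

View pics/w3.png

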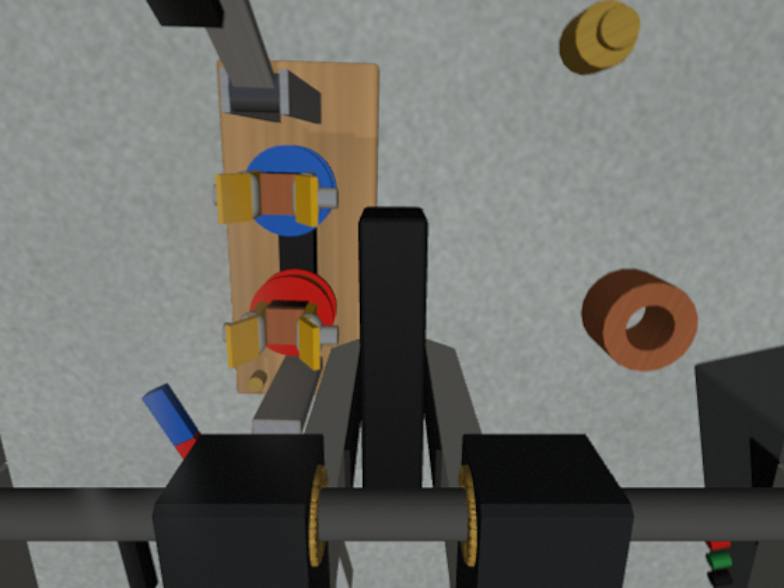

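View pics/s3.png

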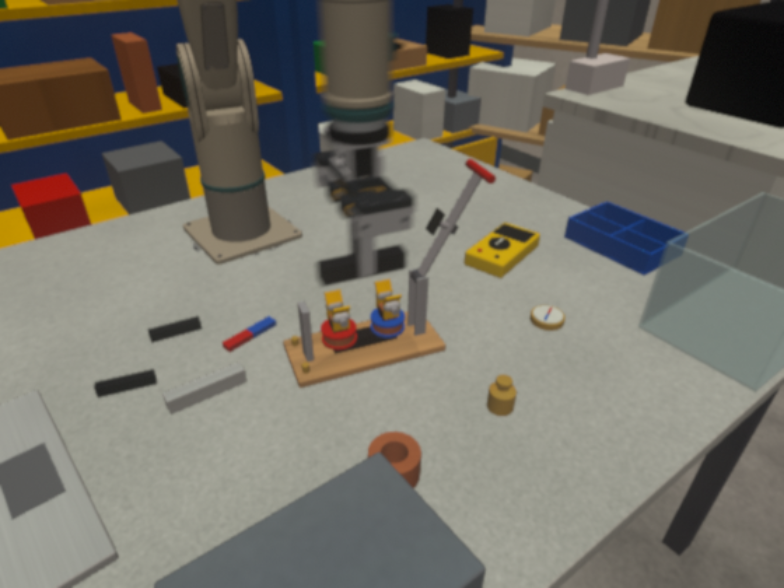

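The wrist view shows the yoke held square in the jaws. The transformer is at left: base edge at x≈378, blue pole at (290,195), red pole at (290,315). The arm was still settling, so I take a still frame and fit the base.

```bash
python3 - <<'E'
from h import *
np.set_printoptions(precision=2,suppress=True)
s=env.state(); f=env.grab_frame("top")
s=env.state(); w=env.grab_frame("wrist"); print(s["t"],s["tool_pos"],s["force"],R.from_rotvec(s["orientation"]).as_matrix())
np.save("w4.npy",(w,s),allow_pickle=True); np.save("top4.npy",f,allow_pickle=True)
save(w,"w4.png",1.4)
c=cv2.resize(w["frame"][0:330,120:300],None,fx=3,fy=3,interpolation=cv2.INTER_CUBIC)
cv2.imwrite("pics/w4a.png",c[:560]);cv2.imwrite("pics/w4b.png",c[430:])
for o in env.outline_of("core",w): print(o["conf"],o["centre"])
E
```

```text
6.7 [566.84 -44.63 199.49] [ 0.41 -0.78 -3.06] [[-0.    0.97 -0.24]
 [ 0.   -0.24 -0.97]
 [-1.   -0.   -0.  ]]
0.83 [199.5, 168.3]
```

View pics/w4a.png

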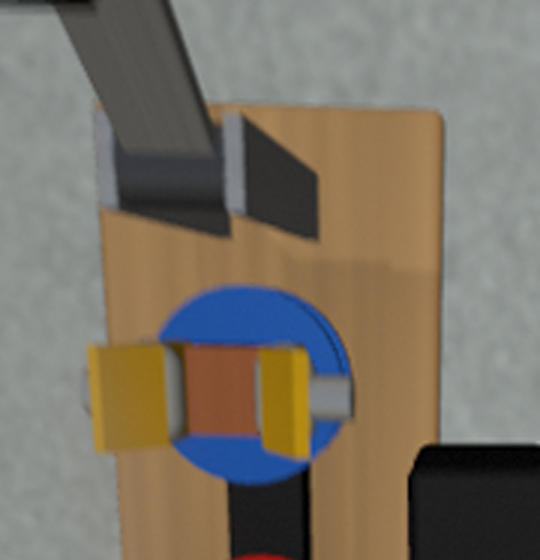

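View pics/w4b.png

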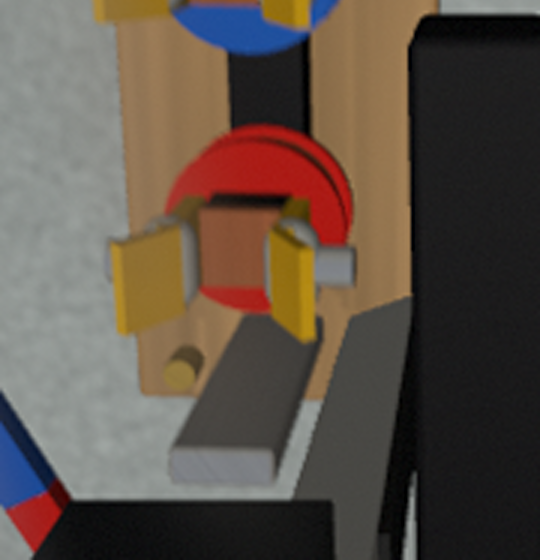

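```bash
cat > fit.py <<'E'
from h import *
np.set_printoptions(precision=2,suppress=True)
w,s=np.load("w4.npy",allow_pickle=True)
a=lambda x,y:(x/3+120,y/3)
b=lambda x,y:(x/3+120,(y+430)/3)
base=[(a(442,108),(55,125,15)),(a(97,103),(-55,125,15)),(b(140,395),(-55,-125,15))]
ch=[(a(309,350),(1,55)),(a(309,458),(1,29)),(a(88,345),(-1,55)),(a(94,452),(-1,29)),
    (b(112,243),(-1,-29)),(b(118,333),(-1,-55)),(b(312,338),(1,-55))]
def P(p,q):
    c,sn=np.cos(p[2]),np.sin(p[2]); return [p[0]+c*q[0]-sn*q[1],p[1]+sn*q[0]+c*q[1],q[2]]
def res(p,ub=1,uc=1):
    r=[]
    if ub: r+= [proj(w,P(p,q),s)[0]-u for u,q in base]
    if uc: r+= [proj(w,P(p,(k[0]*p[3],k[1],112)),s)[0]-u for u,k in ch]
    return np.ravel(r)
for ub,uc in((1,0),(0,1),(1,1)):
    r=least_squares(res,[502,-10.6,np.radians(-15),23],args=(ub,uc)); print(ub,uc,r.x[:2],np.degrees(r.x[2]),r.x[3]); print(r.fun.reshape(-1,2).ravel())
E
python3 fit.py
```

```text
1 0 [503.95 -13.57] -15.403727054559226 23.0
[ 1.29  0.77 -1.63 -1.11  0.42  0.67]
0 1 [502.99 -12.97] -15.514650688432821 26.611055919694774
[-0.54  0.47  0.    0.15 -0.04 -0.08  0.5   0.05 -0.31 -0.39 -0.16 -0.21
  0.58 -0.1 ]
1 1 [503.16 -13.1 ] -15.529750202418562 26.638976439316178
[ 0.64  0.61 -2.31 -1.56 -0.63  0.35 -0.21  0.6   0.31  0.27  0.22  0.03
  0.74  0.15 -0.1  -0.29  0.03 -0.13  0.84  0.  ]
```

```bash
python3 - <<'E'
from h import *
np.set_printoptions(precision=2,suppress=True)
w,s=np.load("w4.npy",allow_pickle=True)
im=cv2.cvtColor(w["frame"],cv2.COLOR_BGR2GRAY)
print(im[140:165,280]); print(im[200,245:315]); print(im[160,245:315])
T=w["T_tool_cam"];K=w["camera_matrix"]
def atx(uv,x):
    d=T[:3,:3]@np.linalg.inv(K)@[uv[0],uv[1],1]; o=T[:3,3]; return o+d*(x-o[0])/d[0]
for uv,x in (((280,155.5),-25.5),((280,148.5),-11.5)): print(atx(uv,x))
for row in(165,200,250):
    k=np.where(im[row,245:315]<60)[0]+245; print(row,atx((k.min(),row),-24)[1:],atx((k.max()+1,row),-24)[1:])
s=env.state(); Rt=tool_R(np.radians(-15.5))
print(s["tool_pos"],s["force"])
for z in (160,135,110,100): print(z,*delta(s,(503,-13,z),Rt))
E
```

```text
[147 149 150 152 155 156 161 130  50   1   6   5   6   7   5   9  13  16
  24  26  31  31  29  31  28]
[122 123 123 124 123 123 125 128 130 132 125  84   6  17  23  29  28  29
  29  29  30  27  28  29  29  29  29  28  28  30  28  26  29  29  29  29
  28  29  30  30  29  30  29  30  29  30  29  30  29  30  30  29  27  29
  27  29  28  21  15  41 111 158 152 150 150 151 153 153 154 153]
[121 122 122 123 124 123 125 126 126 132 114   1  15  23  30  31  31  32
  32  32  31  31  30  32  31  32  30  30  32  32  30  29  29  31  33  31
  31  30  28  30  31  30  32  28  29  30  32  29  29  31  30  31  31  30
  30  30  31  27  23   9  41 111 159 153 151 151 152 152 154 155]
[-25.5    0.73 -58.3 ]
[-11.5    0.75 -59.53]
165 [ -9.9  -53.88] [ 11.8  -53.85]
200 [ -9.77 -37.8 ] [ 12.09 -37.77]
250 [-10.25 -13.16] [ 12.55 -13.12]
[567.19 -50.   199.03] [ 0.52 -1.02 -3.59]
160 [ 39.08 -71.25 -20.22] [1.34 0.07 0.05]
135 [ 64.08 -71.23 -20.25] [1.34 0.07 0.05]
110 [ 89.08 -71.2  -20.28] [1.34 0.07 0.05]
100 [ 99.08 -71.19 -20.29] [1.34 0.07 0.05]
```

Request:
step_arm(
  deltas=[5,-18,-5,0,0,0,10,10,-36,-10,0,0,0,10,15,-54,-15,1.4,0,0,10,20,-66,-19,1.4,0,0,10,24,-72,-20,1.4,0,0,10,24,-72,-20,1.4,0,0,10,24,-72,-20,1.4,0,0,10,24,-72,-20,1.4,0,0,10,24,-72,-20,1.4,0,0,10,24,-72,-20,1.4,0,0,10],
)

```text
t: 7.63
tool_pos: [503.7, -13.0, 175.6]
orientation: [1.408, 1.067, -1.407]
force: [0.6, -0.3, -4.2]
grip_width: 21.7
```

```bash
python3 - <<'E'
from h import *
np.set_printoptions(precision=2,suppress=True)
g=env.grab_frame("scene")
s=env.state(); w=env.grab_frame("wrist"); save(w,"w5.png",1.4)
for z in (130,): print(s["tool_pos"],s["force"],*delta(s,(503,-13,z),tool_R(np.radians(-15.5))))
cv2.imwrite("pics/s5.png",cv2.resize(g["frame"][100:290,180:370],None,fx=3,fy=3,interpolation=cv2.INTER_CUBIC))
E
```

```text
[503.42 -12.83 175.58] [ 0.77  0.56 -2.4 ] [45.58 -0.39  0.28] [-0.12 -0.01 -0.03]
```

View pics/w5.png

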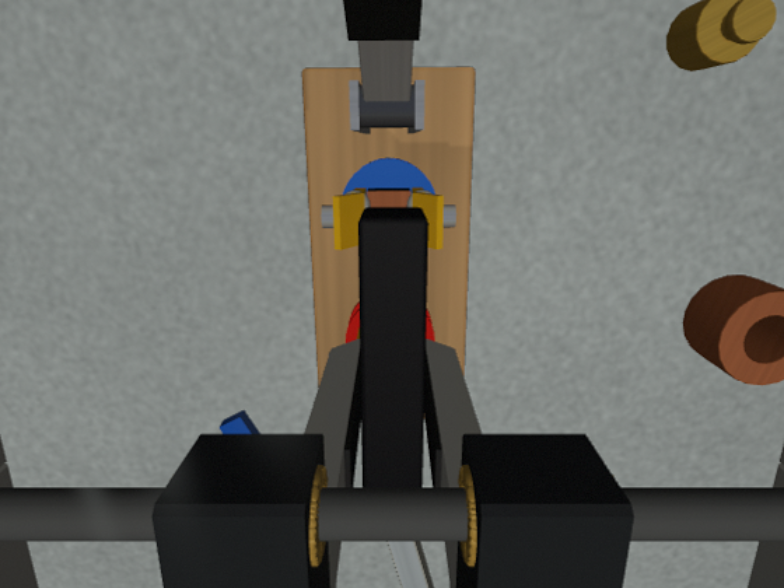

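View pics/s5.png

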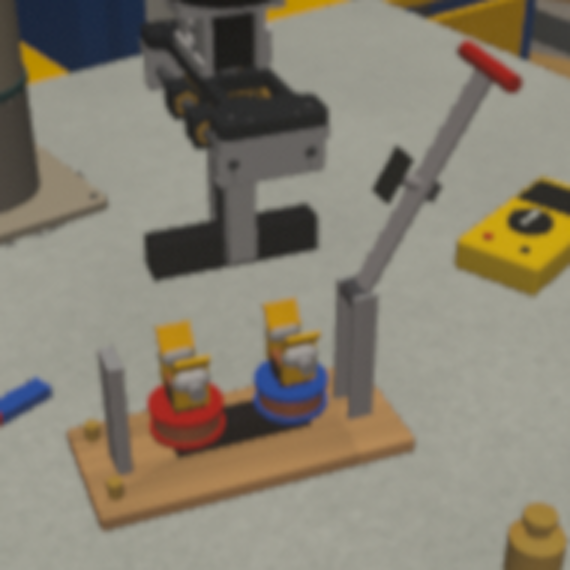

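The yoke is aligned over the poles. The cheeks span x 335–443 in the scaled view and the yoke spans 359–427, so I correct by about -1 mm across. I descend into the mouth to just above the plungers.

Request:
step_arm(
  deltas=[20,-1,0,0,0,0,10,40,-1,0,0,0,0,10,50,-1,0,0,0,0,10,58,-1,0,0,0,0,10,64,-1,0,0,0,0,10,68,-1,0,0,0,0,10,71,-1,0,0,0,0,10,71,-1,0,0,0,0,10,71,-1,0,0,0,0,10,71,-1,0,0,0,0,10],
  force=60,
)

```text
t: 8.57
tool_pos: [502.3, -12.2, 104.9]
orientation: [1.407, 1.067, -1.406]
force: [0.4, -0.9, -2.6]
grip_width: 21.3
```

```bash
python3 - <<'E'
from h import *
np.set_printoptions(precision=2,suppress=True)
g=env.grab_frame("scene"); g=env.grab_frame("scene")
s=env.state(); w=env.grab_frame("wrist"); save(w,"w6.png",1.4)
for z in (100,): print(s["tool_pos"],s["force"],s["torque"],*delta(s,(503,-13,z),tool_R(np.radians(-15.5))))
cv2.imwrite("pics/s6.png",cv2.resize(g["frame"][150:290,190:340],None,fx=4,fy=4,interpolation=cv2.INTER_CUBIC))
E
```

```text
[502.23 -12.17 104.93] [ 0.24 -0.19 -4.1 ] [-0.03 -0.05  0.02] [4.93 0.96 0.6 ] [-0.08 -0.01 -0.06]
```

View pics/w6.png

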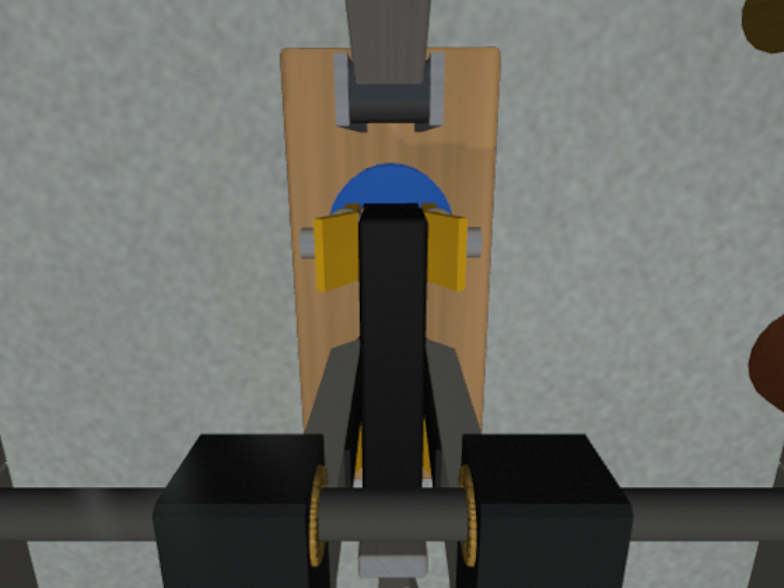

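View pics/s6.png

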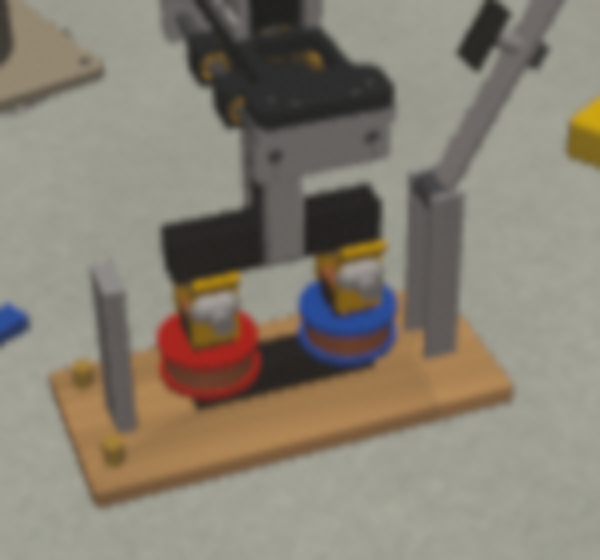

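Request:
step_arm(
  deltas=[2,0,0,0,0,0,10,4,0,0,0,0,0,10,5,0,0,0,0,0,10,6,0,0,0,0,0,10,7,0,0,0,0,0,10,8,0,0,0,0,0,10,9,0,0,0,0,0,10,9,0,0,0,0,0,10,9,0,0,0,0,0,10,9,0,0,0,0,0,10],
)

```text
t: 9.55
tool_pos: [502.0, -12.1, 96.0]
orientation: [1.407, 1.068, -1.406]
force: [-2.7, 0.1, 5.8]
grip_width: 21.3
```

Request:
step_arm(
  deltas=[0.5,0,0,0,0,0,10,1,0,0,0,0,0,10,1.5,0,0,0,0,0,10,1.5,0,0,0,0,0,10,1.5,0,0,0,0,0,10,1.5,0,0,0,0,0,10,1.5,0,0,0,0,0,10,1.5,0,0,0,0,0,10,1.5,0,0,0,0,0,10,1.5,0,0,0,0,0,10],
)

```text
t: 10.38
tool_pos: [502.3, -12.1, 94.7]
orientation: [1.407, 1.067, -1.406]
force: [-2.3, 0.8, 7.5]
grip_width: 21.5
```

Request:
step_arm(
  deltas=[0.5,0,0,0,0,0,10,1,0,0,0,0,0,10,1.5,0,0,0,0,0,10,2,0,0,0,0,0,10,2,0,0,0,0,0,10,2,0,0,0,0,0,10,2,0,0,0,0,0,10,2,0,0,0,0,0,10,2,0,0,0,0,0,10,2,0,0,0,0,0,10],
)

```text
t: 11.22
tool_pos: [502.1, -12.0, 92.0]
orientation: [1.407, 1.068, -1.406]
force: [-0.8, 0.5, 3.7]
grip_width: 21.3
```

Request:
step_arm(
  deltas=[1,0,0,0,0,0,10,2,0,0,0,0,0,10,3,0,0,0,0,0,10,4,0,0,0,0,0,10,5,0,0,0,0,0,10,6,0,0,0,0,0,10,6,0,0,0,0,0,10,6,0,0,0,0,0,10,6,0,0,0,0,0,10,6,0,0,0,0,0,10],
)

```text
t: 12.05
tool_pos: [501.7, -12.2, 85.7]
orientation: [1.406, 1.068, -1.407]
force: [-0.4, 0.8, -2.5]
grip_width: 21.9
```

Request:
step_arm(
  deltas=[0.5,0,0,0,0,0,10,1,0,0,0,0,0,10,1.5,0,0,0,0,0,10,2,0,0,0,0,0,10,2,0,0,0,0,0,10,2,0,0,0,0,0,10,2,0,0,0,0,0,10,2,0,0,0,0,0,10,2,0,0,0,0,0,10,2,0,0,0,0,0,10],
)

```text
t: 12.88
tool_pos: [501.9, -12.2, 84.0]
orientation: [1.407, 1.068, -1.407]
force: [-0.5, 0.3, 2.6]
grip_width: 21.6
```

Request:
step_arm(
  deltas=[0.5,0,0,0,0,0,10,1,0,0,0,0,0,10,1.5,0,0,0,0,0,10,2,0,0,0,0,0,10,2,0,0,0,0,0,10,2,0,0,0,0,0,10,2,0,0,0,0,0,10,2,0,0,0,0,0,10,2,0,0,0,0,0,10,2,0,0,0,0,0,10],
)

```text
t: 13.72
tool_pos: [501.8, -12.1, 81.9]
orientation: [1.406, 1.068, -1.407]
force: [-0.6, 0.1, 0.6]
grip_width: 21.3
```

Request:
step_arm(
  deltas=[0.5,0,0,0,0,0,10,1,0,0,0,0,0,10,1.5,0,0,0,0,0,10,1.5,0,0,0,0,0,10,1.5,0,0,0,0,0,10,1.5,0,0,0,0,0,10,1.5,0,0,0,0,0,10,1.5,0,0,0,0,0,10,1.5,0,0,0,0,0,10,1.5,0,0,0,0,0,10],
)

```text
t: 14.55
tool_pos: [501.9, -12.1, 80.5]
orientation: [1.407, 1.068, -1.406]
force: [0.3, 0.2, 2.0]
grip_width: 21.5
```

Request:
step_arm(
  deltas=[0.5,0,0,0,0,0,10,1,0,0,0,0,0,10,1.5,0,0,0,0,0,10,1.5,0,0,0,0,0,10,1.5,0,0,0,0,0,10,1.5,0,0,0,0,0,10,1.5,0,0,0,0,0,10,1.5,0,0,0,0,0,10,1.5,0,0,0,0,0,10,1.5,0,0,0,0,0,10],
)

```text
t: 15.38
tool_pos: [501.9, -12.1, 79.0]
orientation: [1.407, 1.068, -1.406]
force: [-0.6, 0.3, 3.2]
grip_width: 21.4
```

```bash
python3 - <<'E'
from h import *
np.set_printoptions(precision=2,suppress=True)
s=env.state(); print(s["tool_pos"],s["force"],s["torque"],s["t"])
w=env.grab_frame("wrist")
im=cv2.cvtColor(w["frame"],cv2.COLOR_BGR2GRAY); print(im[140:165,280])
s=env.state(); print(s["tool_pos"],s["force"],s["torque"],s["t"])
E
```

```text
[501.94 -12.14  79.02] [-0.61  0.25  3.22] [0.08 0.13 0.1 ] 15.3833
[75 76 75 74 72 74 76 63 23  1  8  6 12  5  5 11 15 18 21 27 29 30 30 29
 28]
[501.97 -12.16  79.03] [-0.88  0.3   4.15] [0.09 0.09 0.05] 15.4333
```

Request:
step_arm(
  deltas=[0.5,0,0,0,0,0,10,1,0,0,0,0,0,10,1.5,0,0,0,0,0,10,1.5,0,0,0,0,0,10,1.5,0,0,0,0,0,10,1.5,0,0,0,0,0,10,1.5,0,0,0,0,0,10,1.5,0,0,0,0,0,10,1.5,0,0,0,0,0,10,1.5,0,0,0,0,0,10],
)

```text
t: 16.27
tool_pos: [501.9, -12.1, 77.8]
orientation: [1.407, 1.068, -1.406]
force: [-1.2, -0.3, 7.4]
grip_width: 21.3
```

Request:
step_arm(
  deltas=[0.5,0,0,0,0,0,10,1,0,0,0,0,0,10,1,0,0,0,0,0,10,1,0,0,0,0,0,10,1,0,0,0,0,0,10,1,0,0,0,0,0,10,1,0,0,0,0,0,10,1,0,0,0,0,0,10,1,0,0,0,0,0,10,1,0,0,0,0,0,10],
)

```text
t: 17.1
tool_pos: [502.0, -12.1, 77.5]
orientation: [1.407, 1.067, -1.406]
force: [-2.4, -0.1, 13.6]
grip_width: 21.9
```

The TCP has stopped at 77.5 while the force rises steeply, which is the hard stop. I push on to about 20 N.

Request:
step_arm(
  deltas=[0.4,0,0,0,0,0,10,0.8,0,0,0,0,0,10,0.8,0,0,0,0,0,10,0.8,0,0,0,0,0,10,0.8,0,0,0,0,0,10,0.8,0,0,0,0,0,10,0.8,0,0,0,0,0,10,0.8,0,0,0,0,0,10,0.8,0,0,0,0,0,10,0.8,0,0,0,0,0,10],
)

```text
t: 17.93
tool_pos: [502.0, -12.1, 77.4]
orientation: [1.407, 1.067, -1.406]
force: [-4.6, 0.9, 22.2]
grip_width: 21.3
```

```bash
python3 - <<'E'
from h import *
np.set_printoptions(precision=2,suppress=True)
for i in range(3):
    s=env.state(); print(s["tool_pos"],s["force"],s["torque"],s["t"]); w=env.grab_frame("wrist")
im=cv2.cvtColor(w["frame"],cv2.COLOR_BGR2GRAY); print(im[140:165,280]); save(w,"w7.png",1.4)
E
```

```text
[501.98 -12.14  77.38] [-4.64  0.9  22.21] [0.12 1.1  0.05] 17.9333
[502.03 -12.15  77.39] [-4.17  0.83 21.03] [0.1  1.03 0.05] 17.9833
[501.96 -12.18  77.37] [-4.84  0.67 21.38] [0.14 1.05 0.04] 18.0333
[75 75 73 75 74 75 76 63 24  2  6  6  9  7  6  8 11 18 22 24 28 29 29 29
 29]
```

View pics/w7.png

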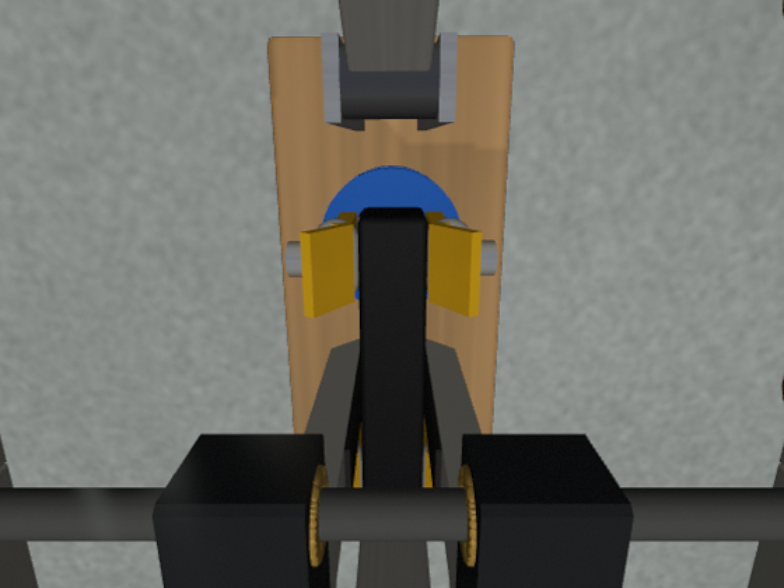

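The yoke sits between the cheeks (x 359–427 in the scaled view) at a hard stop with 21–22 N, and its edge has not moved in the jaws. Now I unload and release.

Request:
step_arm(
  deltas=[-0.8,0,0,0,0,0,10,-1.6,0,0,0,0,0,10,-1.6,0,0,0,0,0,10,-1.6,0,0,0,0,0,50,-1.6,0,0,0,0,0,50,-1.6,0,0,0,0,0,50,-1.6,0,0,0,0,0,50,-1.6,0,0,0,0,0,50,-1.6,0,0,0,0,0,50,-1.6,0,0,0,0,0,50],
)

```text
t: 18.92
tool_pos: [501.8, -12.2, 77.2]
orientation: [1.407, 1.068, -1.407]
force: [0.3, 0.3, 0.4]
grip_width: 49.6
```

Request:
step_arm(
  deltas=[-15,0,0,0,0,0,50,-50,0,0,0,0,0,50,-90,0,0,0,0,0,50,-120,0,0,0,0,0,0,-120,0,0,0,0,0,0,-120,0,0,0,0,0,0,-120,0,0,0,0,0,0,-120,0,0,0,0,0,0,-120,0,0,0,0,0,0,-120,0,0,0,0,0,0],
)

```text
t: 19.75
tool_pos: [501.1, -12.1, 196.1]
orientation: [1.405, 1.07, -1.409]
force: [-0.6, -0.3, -0.0]
grip_width: 6.6
```

```bash
python3 - <<'E'
from h import *
np.set_printoptions(precision=2,suppress=True)
g=env.grab_frame("scene")
s=env.state(); w=env.grab_frame("wrist"); save(w,"w8.png",1.4); print(s["tool_pos"],s["force"],s["t"],s["grip_width"])
np.save("w8.npy",(w,s),allow_pickle=True); np.save("g8.npy",g,allow_pickle=True)
cv2.imwrite("pics/s8.png",cv2.resize(g["frame"][100:290,190:380],None,fx=3,fy=3,interpolation=cv2.INTER_CUBIC))
E
```

```text
[501.29 -12.1  196.3 ] [1.31 0.58 0.34] 19.8 2.7926872946448196
```

View pics/w8.png

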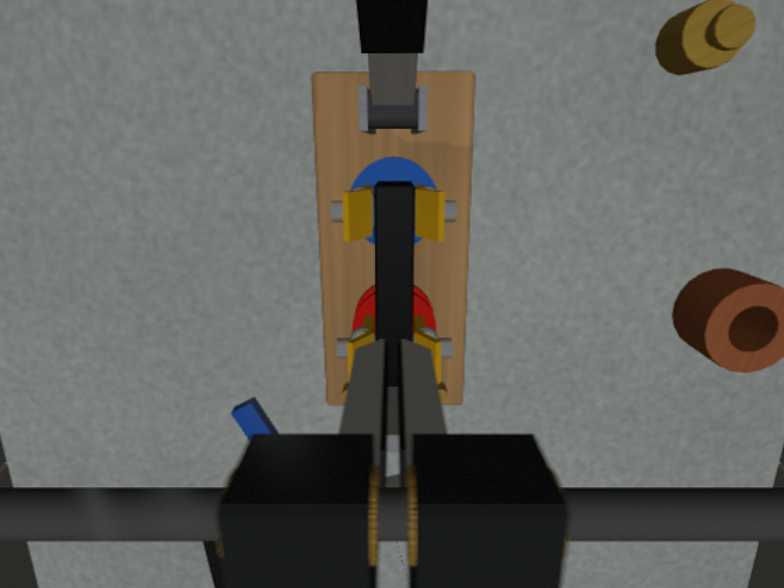

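View pics/s8.png

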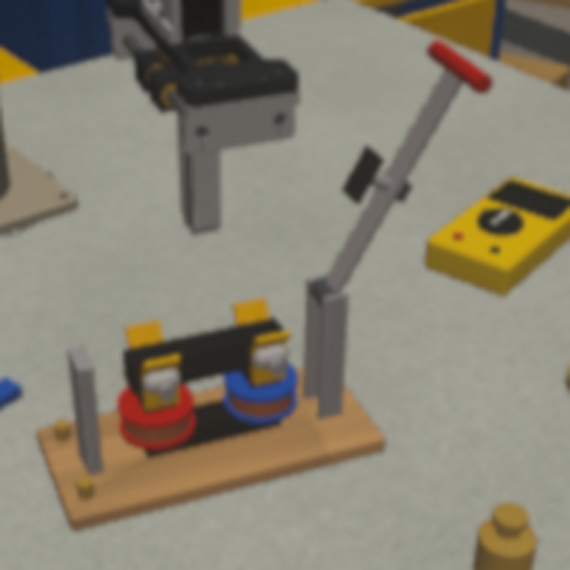

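The yoke sits between the guides on both poles. In the wrist view it spans (394,185) to about (394,385). I check its height and tilt by projecting a modelled box, and find the clamp bar.

```bash
python3 - <<'E'
from h import *
np.set_printoptions(precision=2,suppress=True)
w,s=np.load("w8.npy",allow_pickle=True); g=np.load("g8.npy",allow_pickle=True).item()
yaw=np.radians(-15.5)
v=g["frame"].copy()
v=cv2.resize(v,None,fx=4,fy=4,interpolation=cv2.INTER_CUBIC)
for z,col in((75,(0,255,0)),(88,(0,0,255))):
    h=hullmask(g,box(502.2,-12.3,yaw,22,120,z,z+28))
    cv2.polylines(v,[(h*4+1.5).astype(int).reshape(-1,1,2)],True,col,1)
cv2.imwrite("pics/s8o.png",v[4*190:4*250,4*215:4*305].repeat(2,0).repeat(2,1)[:600,:800])
# clamp bar: red pixels
f=env.grab_frame("top")
def red(p,x0,x1,y0,y1):
    hsv=cv2.cvtColor(p["frame"],cv2.COLOR_BGR2HSV)[y0:y1,x0:x1]
    m=(((hsv[...,0]<8)|(hsv[...,0]>172))&(hsv[...,1]>150)&(hsv[...,2]>60)).astype(np.uint8)
    c=max(cv2.findContours(m,0,1)[0],key=cv2.contourArea); mm=np.zeros_like(m);cv2.drawContours(mm,[c],-1,1,-1)
    ys,xs=np.nonzero(mm); r=cv2.minAreaRect(c); print(r); return np.array(r[0])+[x0,y0]
a=red(f,180,225,140,190); b=red(g,320,365,105,135)
oa,da=ray(f,a);ob,db=ray(g,b)
A=np.c_[da,-db]; t=np.linalg.lstsq(A,ob-oa,rcond=None)[0]; p1=oa+da*t[0];p2=ob+db*t[1];print(p1,p2)
def bar(th):
    yl=95-190*np.cos(th); return np.array([502.5-np.sin(yaw)*yl,-12.7+np.cos(yaw)*yl,119+190*np.sin(th)])
best=min(np.arange(1.6,2.3,.01),key=lambda th:np.sum((proj(f,bar(th))[0]-a)**2)+np.sum((proj(g,bar(th))[0]-b)**2))
print(best,bar(best),proj(f,bar(best))[0]-a,proj(g,bar(best))[0]-b)
E
```

```text
((21.979957580566406, 24.84298324584961), (5.993500232696533, 36.999244689941406), 19.290042877197266)
((22.880001068115234, 16.65999984741211), (22.200000762939453, 4.800000190734863), 36.869895935058594)
[552.14 170.93 285.09] [553.31 172.36 285.69]
2.1000000000000005 [553.52 171.28 283.01] [ 0.04 -0.41] [-0.44  1.39]
```

View pics/s8o.png

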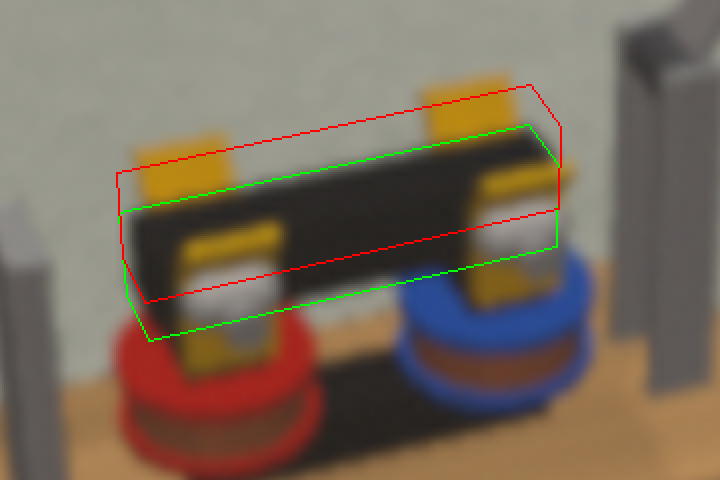

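The green box (home height) matches the yoke, level and fully down; the red box (stuck on the plungers) does not. The clamp is at about 2.09 rad with its bar at (553,171,284). I go up and over to get behind the bar.

Request:
step_arm(
  deltas=[-40,0,0,0,0,0,0,-80,0,0,0,0,0,0,-120,0,-5,0,0,0,0,-134,1,-40,0,0,0,0,-134,1,-80,0,0,0,0,-134,1,-120,0,0,0,0,-134,1,-160,0,0,0,0,-134,1,-200,0,0,0,0,-134,1,-232,0,0,0,0,-134,1,-232,0,0,0,0],
  force=20,
)

```text
t: 20.73
tool_pos: [564.4, 219.8, 330.4]
orientation: [1.403, 1.079, -1.399]
force: [-0.5, 0.5, 0.8]
grip_width: 0.3
```

```bash
cat >> h.py <<'E'
YAW=np.radians(-15.5); S0=np.array([502.5,-12.7,80.])
def slot(p):
    d=np.array(p)-S0; c,s=np.cos(YAW),np.sin(YAW); return np.array([c*d[0]+s*d[1],-s*d[0]+c*d[1],d[2]])
E
python3 - <<'E'
from h import *
np.set_printoptions(precision=2,suppress=True)
g=env.grab_frame("scene");g=env.grab_frame("scene")
s=env.state(); print(s["tool_pos"],slot(s["tool_pos"]),s["force"],s["t"],s["qpos"],s["grip_width"])
cv2.imwrite("pics/s9.png",cv2.resize(g["frame"][20:290,190:440],None,fx=2.2,fy=2.2,interpolation=cv2.INTER_CUBIC))
E
```

```text
[564.65 212.31 330.42] [ -0.24 233.43 250.42] [-0.42 -0.66  0.02] 20.8333 [-0.18  0.47 -0.36  1.47  0.17  1.24 -0.83] 0.4035757956671032
```

View pics/s9.png

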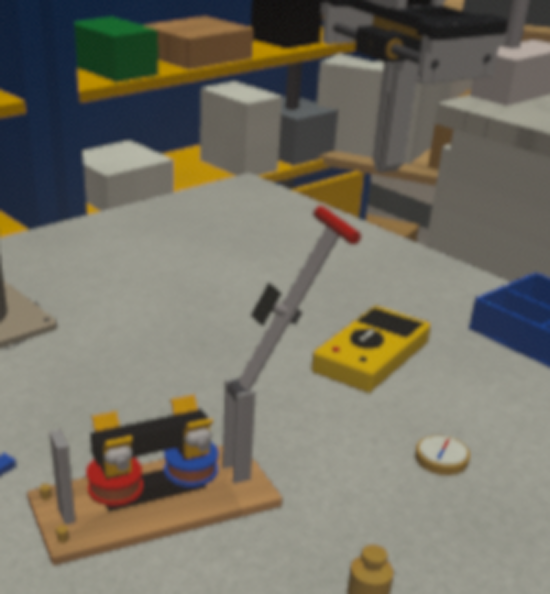

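Request:
step_arm(
  deltas=[29,0,2,0,0,0,0,58,0,5,0,0,0,0,58,0,20,0,0,0,0,55,0,36,0,0,0,0,49,0,52,0,0,0,0,43,0,67,0,0,0,0,39,0,82,0,0,0,0,36,0,96,0,0,0,0,34,0,109,0,0,0,0,33,0,121,0,0,0,0],
)

```text
t: 21.67
tool_pos: [532.6, 92.6, 299.3]
orientation: [1.409, 1.066, -1.406]
force: [1.1, 2.7, -1.2]
grip_width: 0.0
```

```bash
python3 - <<'E'
from h import *
np.set_printoptions(precision=2,suppress=True)
g=env.grab_frame("scene");g=env.grab_frame("scene")
s=env.state(); print(s["tool_pos"],slot(s["tool_pos"]),s["force"],s["t"])
cv2.imwrite("pics/s10.png",cv2.resize(g["frame"][20:290,190:440],None,fx=2.2,fy=2.2,interpolation=cv2.INTER_CUBIC))
E
```

```text
[532.37  91.09 298.88] [  1.04 107.99 218.88] [ 0.03 -0.66  0.31] 21.7667
```

View pics/s10.png

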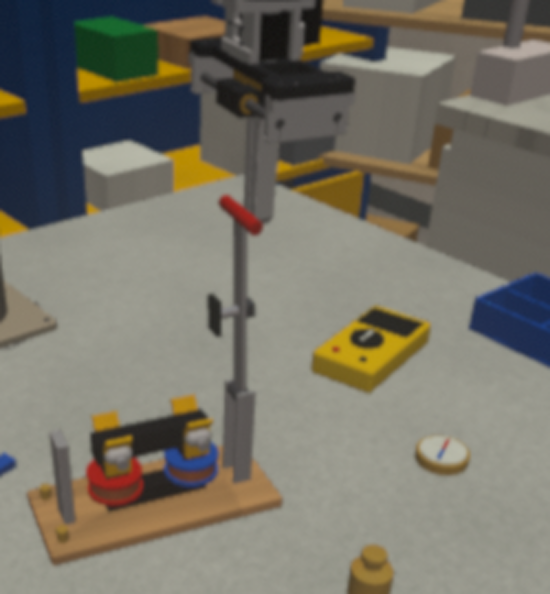

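The clamp is upright, with the bar at (240,214) in the crop and the fingers behind it. I carry on along the arc.

Request:
step_arm(
  deltas=[1,0,14,0,0,0,0,3,0,28,0,0,0,0,5,0,46,0,0,0,0,9,0,65,0,0,0,0,14,0,83,0,0,0,0,21,0,100,0,0,0,0,27,0,112,0,0,0,0,34,0,124,0,0,0,0,43,0,135,0,0,0,0,53,0,145,0,0,0,0],
)

```text
t: 22.6
tool_pos: [493.7, -45.8, 244.8]
orientation: [1.406, 1.068, -1.406]
force: [1.3, 2.7, 0.1]
grip_width: 0.4
```

```bash
python3 - <<'E'
from h import *
np.set_printoptions(precision=2,suppress=True)
g=env.grab_frame("scene");g=env.grab_frame("scene")
s=env.state(); print(s["tool_pos"],slot(s["tool_pos"]),s["force"],s["t"])
cv2.imwrite("pics/s11.png",cv2.resize(g["frame"][20:290,170:420],None,fx=2.2,fy=2.2,interpolation=cv2.INTER_CUBIC))
E
```

```text
[492.11 -47.68 243.76] [ -0.66 -36.48 163.76] [-0.17  0.07  0.15] 22.7
```

View pics/s11.png

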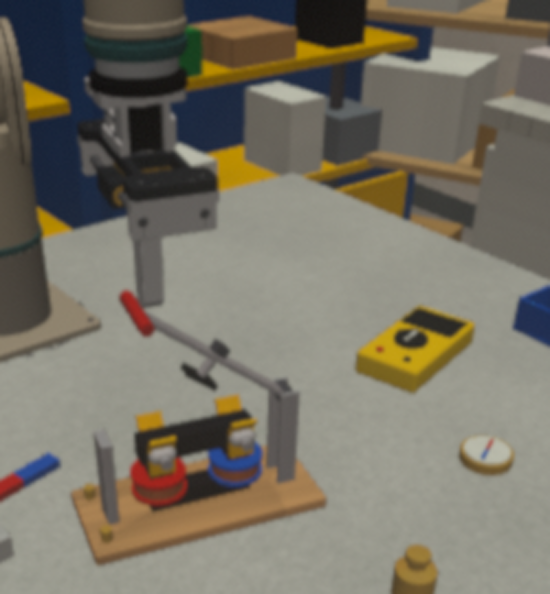

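The bar is now at (137,312) in the crop, about 0.65 rad, with the fingers just behind it. I move over its top and press it down along the arc.

Request:
step_arm(
  deltas=[-14,0,6,0,0,0,0,-15,0,27,0,0,0,0,-5,0,32,0,0,0,0,10,0,33,0,0,0,0,27,0,36,0,0,0,0,44,0,42,0,0,0,0,60,0,48,0,0,0,0,74,0,51,0,0,0,0,86,0,54,0,0,0,0,86,0,54,0,0,0,0],
)

```text
t: 23.53
tool_pos: [477.7, -97.9, 157.6]
orientation: [1.404, 1.07, -1.41]
force: [-0.5, 0.3, -0.1]
grip_width: 0.5
```

```bash
python3 - <<'E'
from h import *
np.set_printoptions(precision=2,suppress=True)
g=env.grab_frame("scene");g=env.grab_frame("scene")
s=env.state(); print(s["tool_pos"],slot(s["tool_pos"]),s["force"],s["t"])
cv2.imwrite("pics/s12.png",cv2.resize(g["frame"][60:290,170:370],None,fx=2.5,fy=2.5,interpolation=cv2.INTER_CUBIC))
E
```

```text
[479.38 -97.19 159.47] [  0.3  -87.59  79.47] [-0.26 -0.66  0.08] 23.6333
```

View pics/s12.png

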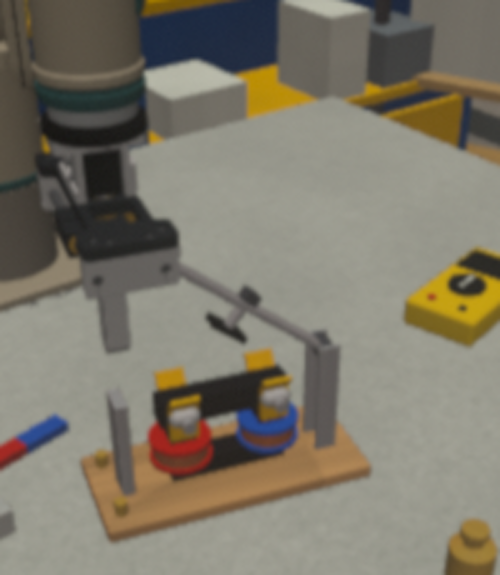

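The fingers slid off the front of the bar. It is still up at about 0.6 rad, hidden behind the gripper, and nothing is loaded. I raise and re-measure the bar.

Request:
step_arm(
  deltas=[-35,0,0,0,0,0,0,-75,0,0,0,0,0,0,-115,0,0,0,0,0,0,-135,0,-20,0,0,0,0,-135,0,-20,0,0,0,0,-135,0,-20,0,0,0,0,-135,0,-20,0,0,0,0,-135,0,-20,0,0,0,0,-135,0,-20,0,0,0,0,-135,0,-20,0,0,0,0],
)

```text
t: 24.47
tool_pos: [483.8, -78.4, 293.3]
orientation: [1.406, 1.069, -1.409]
force: [-0.2, 0.5, -0.1]
grip_width: 0.4
```

```bash
python3 - <<'E'
from h import *
np.set_printoptions(precision=2,suppress=True)
g=env.grab_frame("scene")
s=env.state(); w=env.grab_frame("wrist"); print(s["tool_pos"],slot(s["tool_pos"]),s["force"],s["t"])
cv2.imwrite("pics/s13.png",cv2.resize(g["frame"][60:290,170:370],None,fx=2.5,fy=2.5,interpolation=cv2.INTER_CUBIC)); save(w,"w13.png",1.2)
hsv=cv2.cvtColor(g["frame"],cv2.COLOR_BGR2HSV)
m=(((hsv[...,0]<8)|(hsv[...,0]>172))&(hsv[...,1]>140)&(hsv[...,2]>60)).astype(np.uint8); m[:130]=0;m[218:]=0;m[:,:200]=0;m[:,300:]=0
c=max(cv2.findContours(m,0,1)[0],key=cv2.contourArea); r=cv2.minAreaRect(c); print(r)
def bar(th):
    yl=95-190*np.cos(th); return np.array([S0[0]-np.sin(YAW)*yl,S0[1]+np.cos(YAW)*yl,119+190*np.sin(th)])
for th in np.arange(.3,.9,.05): print(th,proj(g,bar(th))[0]-r[0],slot(bar(th)))
E
```

```text
[484.   -78.29 293.41] [ -0.3  -68.15 213.41] [ 0.39 -0.81 -0.31] 24.5167
((231.61537170410156, 161.92306518554688), (21.0786075592041, 5.547001838684082), 56.3099365234375)
0.3 [-15.64  31.04] [  0.   -86.51  95.15]
0.35 [-14.55  26.95] [  0.   -83.48 104.15]
0.39999999999999997 [-13.22  22.85] [  0.   -80.   112.99]
0.44999999999999996 [-11.67  18.75] [  0.   -76.08 121.64]
0.49999999999999994 [-9.87 14.65] [  0.   -71.74 130.09]
0.5499999999999999 [-7.85 10.59] [  0.   -66.98 138.31]
0.5999999999999999 [-5.6   6.56] [ -0.   -61.81 146.28]
0.6499999999999999 [-3.13  2.59] [ -0.   -56.26 153.99]
0.7 [-0.45 -1.31] [ -0.   -50.32 161.4 ]
0.7499999999999999 [ 2.44 -5.13] [  0.   -44.02 168.51]
0.7999999999999998 [ 5.53 -8.84] [  0.   -37.37 175.3 ]
0.8499999999999999 [  8.81 -12.45] [  0.   -30.4  181.74]
0.8999999999999999 [ 12.27 -15.92] [  0.   -23.11 187.83]
```

View pics/s13.png

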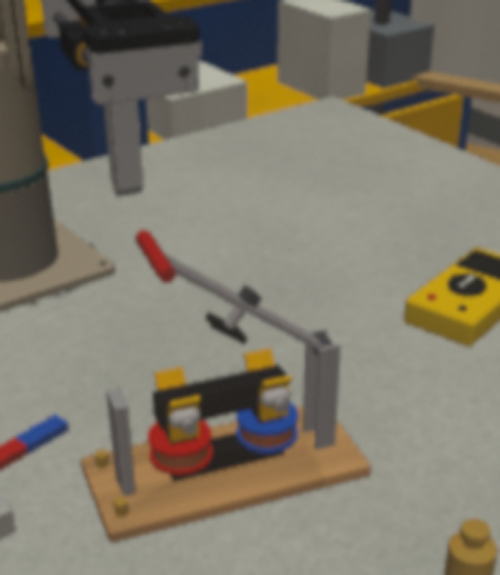

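View pics/w13.png

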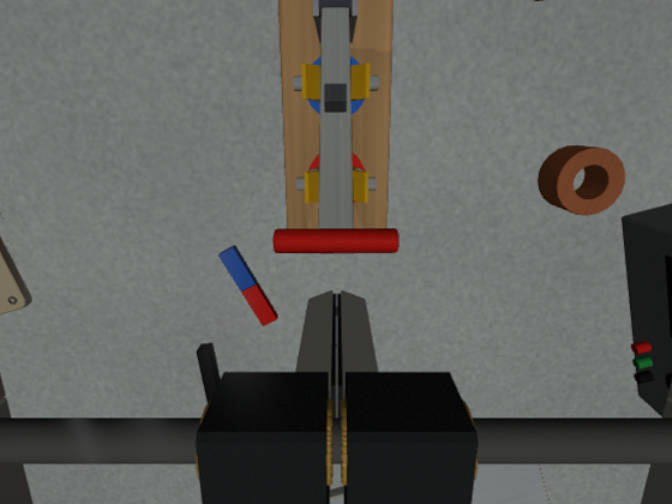

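The bar is at about 0.69 rad, at (336,240) in the wrist view, and the fingers are above and in front of it. I come down from above, slightly on the hinge side of its centre.

Request:
step_arm(
  deltas=[20,0,-12,0,0,0,0,42,0,-21,0,0,0,0,51,0,-17,0,0,0,0,60,0,-11,0,0,0,0,76,0,-1,0,0,0,0,93,0,7,0,0,0,0,111,0,13,0,0,0,0,127,0,17,0,0,0,0,136,0,19,0,0,0,0,136,0,19,0,0,0,0],
)

```text
t: 25.4
tool_pos: [478.1, -97.9, 156.9]
orientation: [1.406, 1.069, -1.411]
force: [-0.7, -0.2, -0.6]
grip_width: 0.3
```

```bash
python3 - <<'E'
from h import *
np.set_printoptions(precision=2,suppress=True)
g=env.grab_frame("scene");g=env.grab_frame("scene")
s=env.state(); print(s["tool_pos"],slot(s["tool_pos"]),s["force"],s["t"])
cv2.imwrite("pics/s14.png",cv2.resize(g["frame"][60:290,170:370],None,fx=2.5,fy=2.5,interpolation=cv2.INTER_CUBIC))
E
```

```text
[479.5  -96.54 158.54] [  0.24 -86.93  78.54] [-0.73 -0.35 -0.18] 25.5
```

View pics/s14.png

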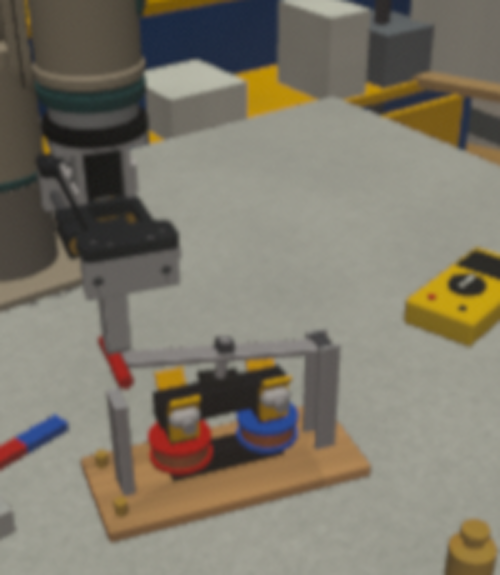

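The clamp is nearly closed, with the bar at (115,360) in the crop under the fingertip and the pad over the yoke. I press on gently.

Request:
step_arm(
  deltas=[5,0,1,0,0,0,0,10,0,2,0,0,0,0,15,0,3,0,0,0,0,20,0,4,0,0,0,0,24,0,4,0,0,0,0,27,0,4,0,0,0,0,29,0,4,0,0,0,0,30,0,4,0,0,0,0,30,0,4,0,0,0,0,30,0,4,0,0,0,0],
)

```text
t: 26.33
tool_pos: [477.6, -100.0, 128.1]
orientation: [1.406, 1.069, -1.408]
force: [0.2, 0.3, 0.7]
grip_width: 0.5
```

Request:
step_arm(
  deltas=[0.5,0,0,0,0,0,0,1,0,0,0,0,0,0,1.5,0,0,0,0,0,0,2,0,0,0,0,0,0,2,0,0,0,0,0,0,2,0,0,0,0,0,0,2,0,0,0,0,0,0,2,0,0,0,0,0,0,2,0,0,0,0,0,0,2,0,0,0,0,0,0],
)

```text
t: 27.17
tool_pos: [478.8, -100.1, 126.3]
orientation: [1.407, 1.068, -1.406]
force: [0.7, -0.4, 0.5]
grip_width: 0.3
```

Request:
step_arm(
  deltas=[0.5,0,0,0,0,0,0,1,0,0,0,0,0,0,1.5,0,0,0,0,0,0,2,0,0,0,0,0,0,2,0,0,0,0,0,0,2,0,0,0,0,0,0,2,0,0,0,0,0,0,2,0,0,0,0,0,0,2,0,0,0,0,0,0,2,0,0,0,0,0,0],
)

```text
t: 28.0
tool_pos: [478.9, -100.1, 125.6]
orientation: [1.407, 1.067, -1.406]
force: [-3.8, 0.5, 13.9]
grip_width: 0.3
```

```bash
python3 - <<'E'
from h import *
np.set_printoptions(precision=2,suppress=True)
s=env.state(); print(s["tool_pos"],slot(s["tool_pos"]),s["force"],s["t"])
g=env.grab_frame("scene")
cv2.imwrite("pics/s15.png",cv2.resize(g["frame"][60:290,170:370],None,fx=2.5,fy=2.5,interpolation=cv2.INTER_CUBIC))
E
```

```text
[ 478.9  -100.08  125.58] [  0.61 -90.51  45.58] [-3.81  0.52 13.85] 28.0
```

View pics/s15.png

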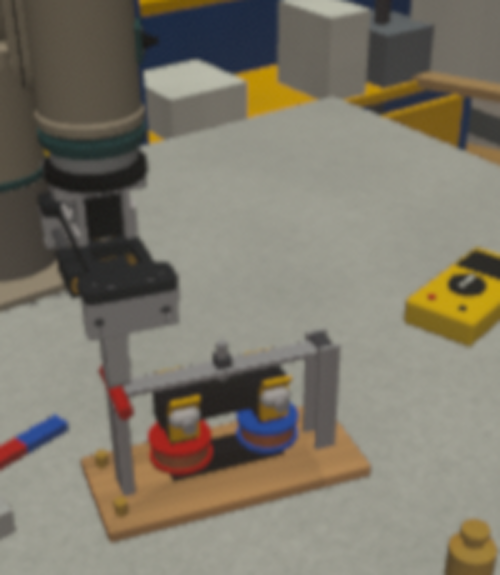

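Hard stop at 13.9 N with the TCP 45.6 mm above slot, against 46 mm expected, so the clamp is closed. I lift straight off and check.

Request:
step_arm(
  deltas=[-2,0,0,0,0,0,0,-5,0,0,0,0,0,0,-25,0,0,0,0,0,0,-60,0,0,0,0,0,0,-100,0,10,0,0,0,0,-130,0,30,0,0,0,0,-130,0,50,0,0,0,0,-130,0,50,0,0,0,0,-130,0,50,0,0,0,0,-130,0,50,0,0,0,0],
)

```text
t: 28.88
tool_pos: [464.6, -147.3, 253.6]
orientation: [1.406, 1.07, -1.407]
force: [0.1, -0.0, -0.5]
grip_width: 0.3
```

```bash
python3 - <<'E'
from h import *
np.set_printoptions(precision=2,suppress=True)
g=env.grab_frame("scene")
s=env.state(); print(s["tool_pos"],slot(s["tool_pos"]),s["force"],s["t"])
v=cv2.resize(g["frame"],None,fx=4,fy=4,interpolation=cv2.INTER_CUBIC)
h=hullmask(g,box(502.2,-12.3,YAW,22,120,75,103)); cv2.polylines(v,[(h*4+1.5).astype(int).reshape(-1,1,2)],True,(0,255,0),1)
for th,col in ((0,(255,255,0)),(.06,(255,0,255))):
    yl=95-190*np.cos(th); P=[[S0[0]+np.cos(YAW)*x-np.sin(YAW)*yl,S0[1]+np.sin(YAW)*x+np.cos(YAW)*yl,119+190*np.sin(th)] for x in(-35,35)]
    q=(proj(g,P)*4+1.5).astype(int); cv2.line(v,tuple(map(int,q[0])),tuple(map(int,q[1])),col,1)
cv2.imwrite("pics/s16.png",v[4*180:4*290,4*195:4*320][:600,:800].copy())
E
```

```text
[ 464.68 -146.97  253.43] [  -0.56 -139.49  173.43] [-0.64  0.55  0.31] 28.9333
```

View pics/s16.png

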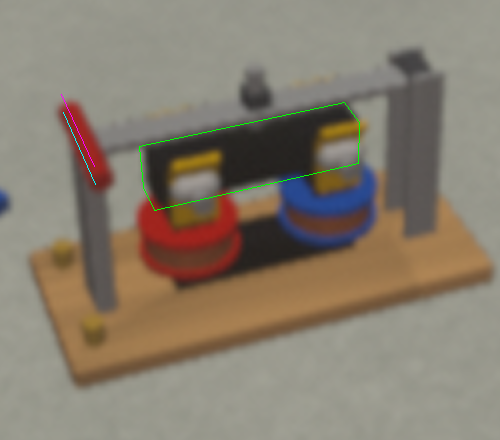

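The bar rests on its post, the strap is level, the yoke is still at its home outline and nothing else has been touched. I hand the job in.

```bash
python3 - <<'E'
from h import *
print(env.finish_job())
E
```

```text
the job is handed in; nothing more can be done
None
```

The yoke is seated on both poles, the clamp is closed over it, and the job was handed in at about 29 s of the 72 s allowed. `finish_job` reports no verdict.

- **Yoke:** I gripped the largest of the three dark bars. It went past the plungers at about 8–11 N and stopped hard with its underside about 75 mm over the table, where I pressed it to 21–22 N. It did not slip in the jaws. After release, a box drawn in the scene image at that height matched the yoke, level and between the guides.
- **Clamp:** I swung it over with closed fingers. On the first try from above the fingers slid past the front of the red bar without pressing on anything, so I lifted, measured the bar again and came down on top of it. It stopped hard at about 14 N, with the TCP 45.6 mm above slot against 46 mm expected. The last picture shows the bar on its rest post and the yoke still home.
- **Last checks:** Calibration differences were 1–3 mm: the top and wrist cameras differed on the yoke's position, and the final overlay was 1–2 pixels off. All are within the tolerances. I saw no contact with the aluminium bar or the other things on the bench, but I did not measure them again at the end. The clamp's pressure on the yoke was also not measured.

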